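# Fill up one vial carrier, unclip the emptied one and stack it with the empties

### The job

Two part-filled vial carriers are clipped side by side on the sloping stand. Move the single vial into the free cell of the carrier that holds two, standing on the cell floor; then pull the emptied carrier off its sprung roller catch and its rail and stack it on the two empty carriers on the table, hook end over hook end and fully nested. Leave the full carrier clipped on the stand, leave the stack about where it stands, and do not knock the other things about.

Things in the scene. Friction and masses are not known exactly. Their poses are not given: they have to be found in the camera images.
- stand: Fixed sloping bench stand for vial carriers, 212 mm wide. Origin on the table under the middle of its bed, x towards its high rear edge, y to its left, z up. The flat bed passes 75 mm above the origin and rises 25 degrees towards +x; two carriers sit on it side by side, 108 mm apart, each held by a hook over a rail at the top and a sprung roller catch at the foot.
- seat_left (a point): Point on the bed, 75 mm above the stand's origin and 54 mm to its left (+y), where the underside centre of the left-hand carrier rests.
- seat_right (a point): The same for the right-hand carrier, 54 mm to the -y side.
- rail (a point): Middle of the top of the steel rail that runs along the stand's y at the top of the bed, 32.5 mm above the bed, 8 mm thick. The carriers' hooks hang over it with 2 mm play; a carrier lifted 15 mm square to the bed is clear of it.
- guard_top (a point): Middle of the top edge of the clear splash guard behind the rail. It stands 126 mm high, square to the bed, so it leans 25 degrees from upright over the rear cells: reach in square to the bed, the gripper leaning 25 degrees towards the low side of the stand, not straight down.
- catch_left (a joint): Sprung roller catch at the foot of the left-hand seat, in m: 0 closed (roller over the carrier's toe bar), up to 0.007 pushed back. Pulling the carrier's front half up square to the bed (about 10 N) makes the roller give way by 3 mm, and the toe is free after 8 mm of lift. It springs back by itself.
- catch_right (a joint): The same for the right-hand seat.
- carrier_single: Grey vial carrier, clipped on either seat, one vial in its middle cell: a box 123 (its x) x 43 (y) x 36 mm high, 3 mm walls, 160 g, three open cells in a row. Origin: centre of its underside; z out of its open top, x towards the hook end (high on the stand). Pinch it across the 43 mm by its flat outer walls (5 to 36 mm up), in its front half. Toe bar at x = -66 mm, 10 mm up.
- carrier_single_hook (a point): Top of that carrier's steel hook, 69.5 mm along its x, level with the rim (36 mm up); the hook is 26 mm wide, reaches to x = 78 mm and turns down to 20 mm above the underside. Under each carrier a foot 112 x 32 x 5 mm drops into the rim of the one below with 2.5 mm play, so nested ones stand 31 mm apart.
- carrier_pair: Carrier of the same kind, size and frame, clipped on the stand's other seat. It holds two vials, in its front and middle cells; its rear cell (hook end) is free. Cells are 36 (along x) x 37 mm, 40.5 mm apart, their floors 8 mm above the underside; the rim is 36 mm up, the partitions 30 mm.
- carrier_pair_cell0 (a point): Centre of the floor of its front (low, toe end) cell, x = -40.5 mm.
- carrier_pair_cell1 (a point): Centre of the floor of its middle cell, x = 0.
- carrier_pair_cell2 (a point): Centre of the floor of its rear (high, hook end) cell, x = +40.5 mm: the free one.
- vial_single: Closed white glass vial, 30 mm diameter (crimped cap 31 mm), 75 mm tall, origin at the centre of its underside, z towards its cap. It stands alone in the middle cell of carrier_single, leaning with the slope, and stands 47 mm proud of the rim; a grasp by the 31 mm cap end, 54 mm above its origin, keeps the fingertips clear of the carrier.
- vial_front: Closed white glass vial, 30 mm diameter (crimped cap 31 mm), 75 mm tall, origin at the centre of its underside, z towards its cap. It stands in the front cell of carrier_pair.
- vial_middle: Closed white glass vial, 30 mm diameter (crimped cap 31 mm), 75 mm tall, origin at the centre of its underside, z towards its cap. It stands in the middle cell of carrier_pair.
- stack_low: Carrier of the same kind, size and frame, empty, level on the table: the lower one of the stack of two empties.
- stack_top: Carrier of the same kind, size and frame, empty, nested level on stack_low (31 mm higher): the top of the stack of empties. The next one nests on it, 31 mm above its origin, hook end over hook end.
- loose_vial: Bystander: an open glass vial, 30 mm diameter, 67 mm tall, standing on the table to the right of the stack of empties.
- guide_bush: Bystander: a flanged bush 30 mm in diameter, 27 mm tall, on the table well to the right.

How it is judged:
By the outcome, as a careful person would: the job done as asked, in the order asked, and still so for the second after the job is handed in, with the robot touching nothing.
It also fails if it takes over 50 s, if anything falls off the work surface, if the arm or the gripper's body presses on something with over 40 N, if the wrist force passes 120 N, or if a joint passes its speed limit or range.

### The arm

A 6-joint arm with a two-finger parallel gripper is mounted at the origin on a cart in front of the work surface, level with it; the furniture and walls round the work are solid. World frame = base frame: x ahead of the robot, y to its left, z up, the work surface at z = 0. Lengths are in m, angles in degrees, forces in N, time in s.
With the tool pointing down it reaches from about 0.325 to 0.9 m from the base axis. Payload 6.1 kg.
Tool frame: the origin (TCP) lies at the centre of the arm's flange, where the gripper is bolted on; the fingertips stand 182 mm ahead of it and the grasp point (between the pads) lies 164 mm ahead of it (robot.grasp_offset is the distance from the TCP to the grasp point, in m); x points along the fingers, y is the direction in which the jaws open and shut, and the axes are right-handed (so a half turn about x gives the same grasp; the last joint's range is limited). The gripper opens to 87 mm and grips with 3 to 60 N. Pads are 19 mm wide; open, the fingers measure 117 mm over their backs; the gripper's body (75 mm by 190 mm) begins 51 mm behind the grasp point.
Start: joints at [64.567, 12.628, 87.462, -0, 79.91, -7.225], TCP at [0.195, 0.594, 0.405] pointing down, gripper open.
Joint ranges: [-170.65, 170.65], [-52.31, 119.04], [5.05, 147.46], [-71.25, 251.25], [11.57, 151.72], [-153.62, 153.62]. Speed limits (degrees/s): [147.25, 147.25, 172.46, 180, 180, 180].

### API

Orientations are given as [roll, pitch, yaw] about the fixed x, y, z axes, in that order (R = Rz(yaw) Ry(pitch) Rx(roll)).
In Python, from workcell import robot gives the robot as it stands.
- The arm moves only by the tool move_arm, never from a script. Its argument "commands" is a list that holds one entry, the list of rows, each a list of 7 numbers: the opening, from 0 (shut) to 1 (fully open), then the shift along the tool's x, y, z in cm, then the turn, a rotation vector about the tool's x, y, z in degrees. A call has 1 to 20 rows; each row shifts and turns the commanded pose from where the row before left it, along the tool's axes as they then stand; what a row does not reach is not made up. A row lasts 1/8 s, in which the tool goes at most 62.5 mm and 10.7 degrees, less where a joint would pass 70% of its speed; a pose out of reach is approached as far as the arm can. A call is refused whole if a number of a shift passes 6.25 or a number of a turn 10.7, either way. A call with a gripper value outside its range is refused whole. The fingers move at their own pace and stop on an object; the grip force is fixed at half the most. Time passes only in rows, so rows that do not move let the fingers close. It gives the time, the measured TCP pose, the force and the opening at its end, in the units of the state.
- robot.read_state(): the state, without advancing time (a new reading comes with each control period).
- robot.read_camera(name): name is "side" or "top" or "wrist"; returns the picture (384x512x3 uint8, blue, green, red); there is no depth.
- robot.camera_model(name): a dict with "intrinsics" (3x3 intrinsics, pixels), "R" (3x3) and "t" (3): a world point X has camera coordinates R X + t; the wrist camera has in their place "tool_from_camera" (4x4, takes a point from camera to tool coordinates, whose origin is the TCP and whose axes are the tool frame's). Camera axes: x right, y down, z forward; pixel columns grow to the right and rows downward; lengths in m; the calibration is good to about 2 mm. A picture is of the moment at which its call begins: read the wrist's pose just before it. camera_model takes no time and is no camera call.
- robot.job_done(): hands the job in, once; it reports no verdict.
The state is a dict: "time": time; "joints": joint angles; "qvel": joint speeds; "tau": joint torques, N m; "ee_pos": TCP position; "tcp_rot": TCP orientation; "wrist_force": force on the tool from outside, world axes, zero at the start; "ft_torque": the same for the moment, N m; "opening": opening from 0.0 (shut) to 1.0 (fully open).
Only numpy, scipy, OpenCV 4.12 (cv2) and the standard library are available. Lean on these libraries where they do the work, as an engineer would, in place of code of your own. Each camera call takes 0.05 s, during which the arm holds its last target.

## Working session

There is one attempt and no reset: what is moved stays moved. The work goes in short steps, Python scripts to look and compute and a tool call to move; the robot and the scene stay as the last step left them, time stands still between calls to the robot, and variables do not carry over. Pictures are saved under pics/ and viewed, and the job is handed in when it is done.

Besides the shell and the picture viewer there is one more tool, called after "Call:" in YAML: its name, and indented under it one key for each argument. move_arm: Moves the arm, as the interface text tells. Its arguments: {"type":"object","properties":{"commands":{"type":"array","items":{"type":"array","items":{"type":"array","items":{"type":"number"}}}}},"required":["commands"]}

```bash
ls; mkdir -p pics; python3 - <<'E'
from workcell import robot
import cv2
s=robot.read_state();print(s)
print(robot.grasp_offset)
for n in ["side","top","wrist"]:
    cv2.imwrite(f"pics/{n}0.png",robot.read_camera(n)); print(n,robot.camera_model(n))
E
```

```text
pics
{'time': 0.0, 'joints': array([ 6.45654980e+01,  1.26751510e+01,  8.75260269e+01, -2.98385623e-03,
        7.99100624e+01, -7.22623348e+00]), 'qvel': array([ 0.0077039 ,  0.05535849,  0.03405845,  0.09848257,  0.1117767 ,
       -0.19549463]), 'tau': array([-1.32125315e-03, -4.94609106e+01, -3.87372530e+01,  6.98041753e-02,
        5.68153861e-02, -1.09183006e-04]), 'ee_pos': array([0.19520151, 0.59344862, 0.40363548]), 'tcp_rot': array([ -95.7140034 ,   89.88872101, -113.92174635]), 'wrist_force': array([0.41083471, 0.34746872, 0.35549986]), 'ft_torque': array([ 0.01102074, -0.01763656, -0.0357544 ]), 'opening': 1.0042971794931177}
0.1635
side {'intrinsics': array([[355.01011738,   0.        , 265.84339774],
       [  0.        , 355.01011738, 191.07382387],
       [  0.        ,   0.        ,   1.        ]]), 'R': array([[ 0.25539091, -0.96682423, -0.00513677],
       [-0.58292068, -0.14973803, -0.79861255],
       [ 0.7713488 ,  0.20695271, -0.60182357]]), 't': array([-0.0138686 ,  0.45049732,  0.56101036])}
top {'intrinsics': array([[380.5026907 ,   0.        , 253.28307245],
       [  0.        , 380.5026907 , 199.10477367],
       [  0.        ,   0.        ,   1.        ]]), 'R': array([[-0.02395982, -0.9996602 ,  0.01026705],
       [-0.9828879 ,  0.02167909, -0.18292455],
       [ 0.18263981, -0.0144742 , -0.98307334]]), 't': array([0.10858483, 0.55504568, 0.98796527])}
wrist {'intrinsics': array([[290.90337397,   0.        , 253.99058906],
       [  0.        , 290.90337397, 191.2749896 ],
       [  0.        ,   0.        ,   1.        ]]), 'tool_from_camera': array([[-1.23732421e-04, -3.05419752e-01,  9.52217811e-01,
         1.94582867e-02],
       [ 9.99999857e-01,  4.58472076e-04,  2.76994222e-04,
        -1.92358946e-04],
       [-5.21164783e-04,  9.52217709e-01,  3.05419652e-01,
        -8.48076263e-02],
       [ 0.00000000e+00,  0.00000000e+00,  0.00000000e+00,
         1.00000000e+00]])}
```

View pics/side0.png

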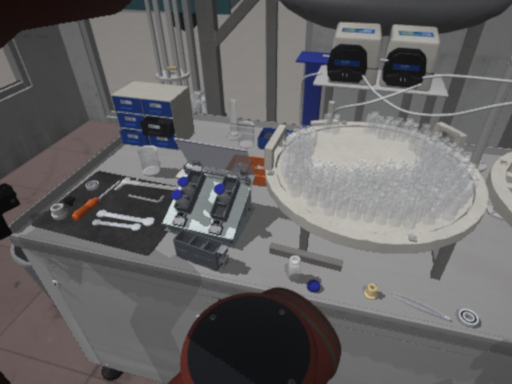

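View pics/top0.png

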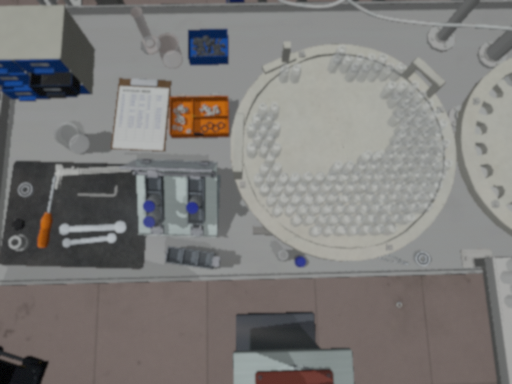

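View pics/wrist0.png

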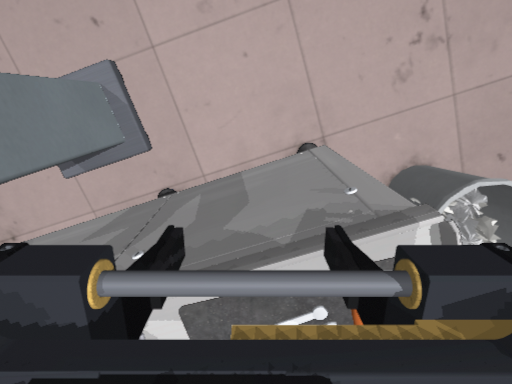

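```bash
python3 - <<'E'
import cv2
a=cv2.imread('pics/side0.png')[150:280,140:350];cv2.imwrite('pics/side0z.png',cv2.resize(a,None,fx=3.8,fy=3.8,interpolation=cv2.INTER_CUBIC))
a=cv2.imread('pics/top0.png')[150:280,125:325];cv2.imwrite('pics/top0z.png',cv2.resize(a,None,fx=4,fy=4,interpolation=cv2.INTER_CUBIC))
E
```

```text
(no output)
```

View pics/side0z.png

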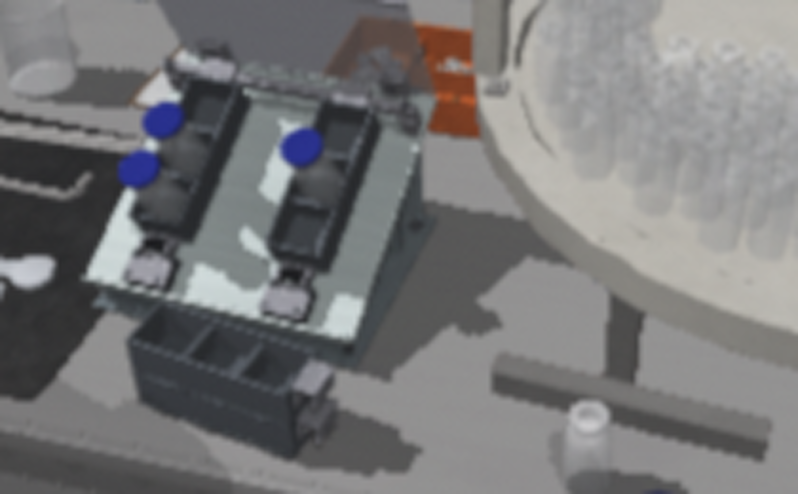

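View pics/top0z.png

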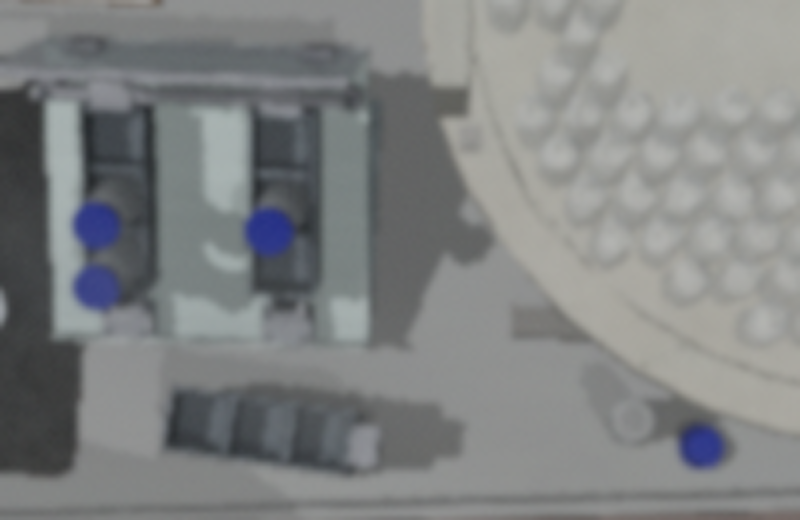

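```bash
cat > h.py <<'E'
import numpy as np,cv2
from scipy.spatial.transform import Rotation as Rn
from workcell import robot
def Rt(s): return Rn.from_euler('xyz',s['tcp_rot'],degrees=True).as_matrix()
def model(n,s=None):
    m=robot.camera_model(n);K=m['intrinsics']
    if n!='wrist': return K,m['R'],m['t']
    T=np.eye(4);T[:3,:3]=Rt(s);T[:3,3]=s['ee_pos'];T=T@m['tool_from_camera'];Ti=np.linalg.inv(T);return K,Ti[:3,:3],Ti[:3,3]
def ray(M,p):
    K,R,t=M;d=R.T@np.linalg.solve(K,[p[0],p[1],1.]);return -R.T@t,d/np.linalg.norm(d)
def plane(M,p,n,c):
    o,d=ray(M,p);n=np.array(n,float);return o+d*((c-n@o)/(n@d))
def tri(rs):
    A=np.zeros((3,3));b=np.zeros(3)
    for o,d in rs:
        P=np.eye(3)-np.outer(d,d);A+=P;b+=P@o
    x=np.linalg.solve(A,b);return x,[np.linalg.norm((np.eye(3)-np.outer(d,d))@(x-o)) for o,d in rs]
def proj(M,X):
    K,R,t=M;c=K@(R@np.asarray(X,float)+t);return c[:2]/c[2]
def blue(img):
    h=cv2.cvtColor(img,cv2.COLOR_BGR2HSV);m=cv2.inRange(h,(112,120,60),(130,255,255))
    n,l,st,c=cv2.connectedComponentsWithStats(m);return [(c[i].round(2),st[i,2:5]) for i in range(1,n) if st[i,4]>25]
E
python3 - <<'E'
from h import *
S=blue(cv2.imread('pics/side0.png'));T=blue(cv2.imread('pics/top0.png'))
for x in S:print('s',x)
for x in T:print('t',x)
E
```

```text
s (array([312.47,  60.47]), array([ 33,  22, 425], dtype=int32))
s (array([310.65, 100.88]), array([ 18,  49, 621], dtype=int32))
s (array([142.54, 106.36]), array([ 59,  20, 603], dtype=int32))
s (array([129.2 , 120.46]), array([ 27,  16, 225], dtype=int32))
s (array([134.16, 137.74]), array([ 29,  17, 269], dtype=int32))
s (array([263.96, 136.99]), array([ 17,  21, 144], dtype=int32))
s (array([163.33, 142.17]), array([ 27,  14, 198], dtype=int32))
s (array([182.7 , 181.04]), array([11,  9, 74], dtype=int32))
s (array([219.25, 188.13]), array([11, 10, 83], dtype=int32))
s (array([175.98, 194.1 ]), array([11,  9, 83], dtype=int32))
s (array([313.34, 285.53]), array([ 13,  12, 120], dtype=int32))
t (array([148.86, 205.87]), array([11, 11, 92], dtype=int32))
t (array([191.93, 207.56]), array([ 11,  12, 103], dtype=int32))
t (array([148.71, 221.29]), array([10,  9, 69], dtype=int32))
t (array([300., 261.]), array([ 9,  9, 69], dtype=int32))
```

```bash
python3 - <<'E'
from h import *
S=model('side');T=model('top')
for a,b in [((182.7,181.04),(148.86,205.87)),((219.25,188.13),(191.93,207.56)),((175.98,194.1),(148.71,221.29)),((313.34,285.53),(300,261))]:
    print(tri([ray(S,a),ray(T,b)]))
# corners: stack hook ends etc. in top zoom /4 + offset
for p in [(165,405),(180,390),(215,392),(348,470),(360,405),(380,440)]:
    q=(125+p[0]/4,150+p[1]/4);print(p,plane(T,q,[0,0,1],.067))
print(plane(T,(282.5,253),[0,0,1],.067))
E
```

```text
(array([0.52826066, 0.35497695, 0.14570347]), [np.float64(0.0005680620242881536), np.float64(0.0005680620242881287)])
(array([0.52182142, 0.24856532, 0.1462331 ]), [np.float64(1.2207564824576055e-05), np.float64(1.2207564824492162e-05)])
(array([0.49230453, 0.35963645, 0.12726901]), [np.float64(0.0010526108617420697), np.float64(0.0010526108617418973)])
(array([ 0.38857842, -0.03019311,  0.00184784]), [np.float64(0.00037788702237249837), np.float64(0.00037788702237247034)])
(165, 405) [0.42082156 0.32671279 0.067     ]
(180, 390) [0.43033563 0.31709386 0.067     ]
(215, 392) [0.42850001 0.29422289 0.067     ]
(348, 470) [0.37616866 0.20750271 0.067     ]
(360, 405) [0.4178348  0.19949087 0.067     ]
(380, 440) [0.39491037 0.18660413 0.067     ]
[0.40914341 0.02296174 0.067     ]
```

```bash
cat >> h.py <<'E'
def plan(p,R,N=None,s=None,P=None):
    """body-twist rows from measured pose to TCP target (p,R)"""
    s=s or robot.read_state();R0=Rt(s);p0=np.array(s['ee_pos']) 
    w=Rn.from_matrix(R0.T@R).as_rotvec(degrees=True);q=R0.T@(p-p0)*100
    n=N or int(max(np.ceil(np.abs(w).max()/10),np.ceil(np.linalg.norm(q)/5),1))
    r=Rn.from_rotvec(w/n,degrees=True).as_matrix();A=sum(np.linalg.matrix_power(r,k) for k in range(n));v=np.linalg.solve(A,q)
    print('rows',n,'shift',v.round(2),'turn',(w/n).round(2),'| total turn',w.round(1),'shift',q.round(2))
def frame(psi,lean=25.):
    """stand axes: columns x(up slope),y,n"""
    return Rn.from_euler('z',psi,degrees=True).as_matrix()@Rn.from_euler('y',-lean,degrees=True).as_matrix()
def toolR(F): # tool x=-n, y=y, z=x
    return np.column_stack([-F[:,2],F[:,1],F[:,0]])
E
python3 - <<'E'
from h import *
S=model('side');T=model('top')
for a,b in [((266,172),(233,150)),((270,190),(235,175)),((413,238),(395,258)),((222,155),(212,168)),((180,137),(137,162))]:
    print(tri([ray(S,a),ray(T,b)]))
s=robot.read_state();print(Rt(s).round(2))
F=frame(-3.4);mid=np.array([.559,.30,.0726])
p=mid+F@[.05,0,.30];print(p);plan(p,toolR(F))
E
```

```text
(array([0.6753342 , 0.15453973, 0.11334207]), [np.float64(0.008174600997839261), np.float64(0.00817460099783932)])
(array([0.61694943, 0.13972493, 0.09120632]), [np.float64(0.003702823984192969), np.float64(0.0037028239841929455)])
(array([ 0.38588605, -0.21318321,  0.20909935]), [np.float64(0.003988395261831872), np.float64(0.0039883952618318405)])
(array([0.58802961, 0.2233612 , 0.21608057]), [np.float64(0.03418709642963563), np.float64(0.03418709642963567)])
(array([0.60989762, 0.37345861, 0.23317883]), [np.float64(0.013408244131458113), np.float64(0.013408244131458141)])
[[-0.    0.31  0.95]
 [-0.    0.95 -0.31]
 [-1.   -0.   -0.  ]]
[0.47767331 0.3048317  0.36562325]
rows 9 shift [ 1.12 -2.52  3.61] turn [-1.62 -2.76  0.37] | total turn [-14.6 -24.9   3.3] shift [  3.85 -18.59  35.85]
```

Call:
move_arm:
  commands:
    - [[1,1.12,-2.52,3.61,-1.62,-2.76,0.37],[1,1.12,-2.52,3.61,-1.62,-2.76,0.37],[1,1.12,-2.52,3.61,-1.62,-2.76,0.37],[1,1.12,-2.52,3.61,-1.62,-2.76,0.37],[1,1.12,-2.52,3.61,-1.62,-2.76,0.37],[1,1.12,-2.52,3.61,-1.62,-2.76,0.37],[1,1.12,-2.52,3.61,-1.62,-2.76,0.37],[1,1.12,-2.52,3.61,-1.62,-2.76,0.37],[1,1.12,-2.52,3.61,-1.62,-2.76,0.37],[1,0,0,0,0,0,0]]

```text
time: 1.4
ee_pos: [0.4793, 0.3034, 0.3665]
tcp_rot: [0.2, 65.0, -3.4]
wrist_force: [-1.7, 0.8, -0.2]
opening: 0.996
```

```bash
python3 - <<'E'
from h import *
s=robot.read_state();print(s['time'],s['ee_pos'],s['joints'])
I=robot.read_camera('wrist');cv2.imwrite('pics/w1.png',I);cv2.imwrite('pics/w1z.png',cv2.resize(I,None,fx=1.56,fy=1.56,interpolation=cv2.INTER_CUBIC))
import pickle;pickle.dump(s,open('w1.pkl','wb'))
E
```

```text
1.4 [0.4792902  0.30340148 0.3664826 ] [ 2.79612879e+01 -8.21885560e-02  1.07148678e+02 -1.61606295e+01
  5.23127232e+01 -5.08526538e+01]
```

View pics/w1z.png

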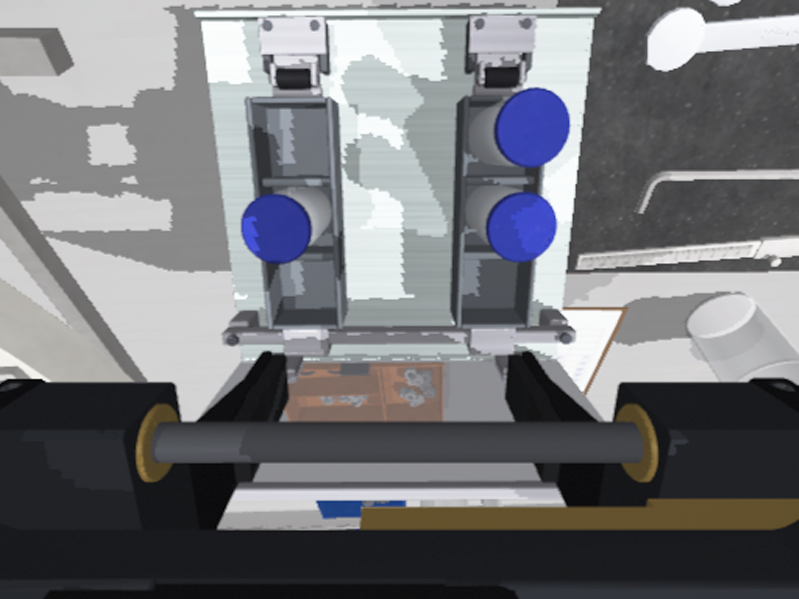

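```bash
python3 - <<'E'
from h import *
I=cv2.imread('pics/w1.png')
a=I[55:230,150:290];cv2.imwrite('pics/w1a.png',cv2.resize(a,None,fx=3.4,fy=3.4,interpolation=cv2.INTER_NEAREST))
a=I[55:230,280:380];cv2.imwrite('pics/w1b.png',cv2.resize(a,None,fx=3.4,fy=3.4,interpolation=cv2.INTER_NEAREST))
for b in blue(I):print(b)
E
```

```text
(array([340.67,  81.42]), array([  48,   51, 1877], dtype=int32))
(array([333.64, 145.06]), array([  44,   45, 1563], dtype=int32))
(array([176.66, 146.14]), array([  44,   45, 1555], dtype=int32))
```

View pics/w1a.png

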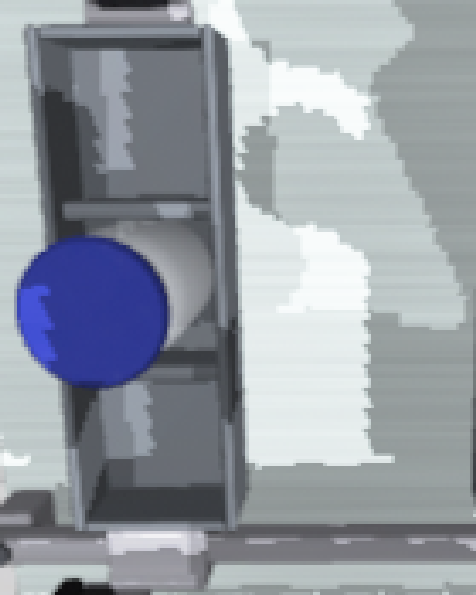

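View pics/w1b.png

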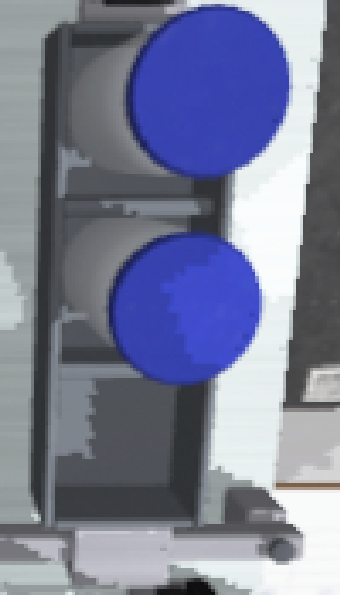

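```bash
python3 - <<'E'
from h import *
import pickle
s=pickle.load(open('w1.pkl','rb'));M=model('wrist',s)
psi=-3.4
F=frame(psi);o=np.array([.559,.30,.075])
def onbed(p,h): return (F.T@(plane(M,p,F[:,2],F[:,2]@o+h)-o)*1000).round(1)
for n,p in [('pf',(340.67,81.42)),('pm',(333.64,145.06)),('s',(176.66,146.14))]: print(n,onbed(p,.083))
for n,p in dict(fl=(27,26),fr=(209,28),rl=(78,528),rr=(240,528)).items(): print('S',n,onbed((150+p[0]/3.4,55+p[1]/3.4),.036))
for n,p in dict(fl=(62,28),rl=(46,524),rr=(198,524)).items(): print('P',n,onbed((280+p[0]/3.4,55+p[1]/3.4),.036))
E
```

```text
pf [-43.3  53.5  83. ]
pm [-3.3 52.3 83. ]
s [ -2.9 -53.2  83. ]
S fl [-59.5 -74.6  36. ]
S fr [-59.  -33.6  36. ]
S rl [ 61.9 -73.8  36. ]
S rr [ 62.1 -31.2  36. ]
P fl [-58.8  32.9  36. ]
P rl [61.1 34.  36. ]
P rr [61.3 73.9 36. ]
```

```bash
cat >> h.py <<'E'
PSI=-2.8;F=frame(PSI);B=np.array([.559,.30,.075])+np.array([.0012,.0003,0])
def bed(M,p,h): return (F.T@(plane(M,p,F[:,2],F[:,2]@B+h)-B)*1000).round(1)
def tgt(x,y,h): return B+F@(np.array([x,y,h])/1000)
E
python3 - <<'E'
from h import *
import pickle
s=pickle.load(open('w1.pkl','rb'));M=model('wrist',s)
for n,p in [('pf',(340.67,81.42)),('pm',(333.64,145.06)),('s',(176.66,146.14))]: print(n,bed(M,p,.083))
for r in (480,487,500): print('guard top',r,bed(M,(400/1.56,r/1.56),.126))
for r in (330,355,360): print('bed',r,bed(M,(400/1.56,r/1.56),.0), bed(M,(400/1.56,r/1.56),.0325))
plan(tgt(-2.9,-53,225.5+80),toolR(F)); print(Rt(robot.read_state()).round(3),toolR(F).round(3))
E
```

```text
pf [-43.9  54.   83. ]
pm [-3.8 52.4 83. ]
s [ -4.3 -53.3  83. ]
guard top 480 [ 92.   -0.6 126. ]
guard top 487 [ 95.4  -0.7 126. ]
guard top 500 [101.9  -0.7 126. ]
bed 330 [76.9 -0.  -0. ] [63.9  0.  32.5]
bed 355 [95.  -0.2 -0. ] [79.9 -0.2 32.5]
bed 360 [98.7 -0.2 -0. ] [83.1 -0.2 32.5]
rows 2 shift [-0.34 -2.68 -2.55] turn [-0.35 -0.03  0.11] | total turn [-0.7 -0.1  0.2] shift [-0.67 -5.37 -5.09]
[[ 0.421  0.062  0.905]
 [-0.024  0.998 -0.057]
 [-0.907  0.002  0.422]] [[ 0.422  0.049  0.905]
 [-0.021  0.999 -0.044]
 [-0.906  0.     0.423]]
```

Call:
move_arm:
  commands:
    - [[1,-0.34,-2.68,-2.52,-0.35,0,0.1],[1,-0.34,-2.68,-2.52,-0.35,0,0.1],[1,0,0,0,0,0,0]]

```text
time: 1.82
ee_pos: [0.4237, 0.2541, 0.3493]
tcp_rot: [-0.2, 65.2, -2.8]
wrist_force: [-0.3, 0.0, 0.6]
opening: 1.003
```

```bash
python3 - <<'E'
from h import *
s=robot.read_state()
I=robot.read_camera('wrist');cv2.imwrite('pics/w2.png',I)
M=model('wrist',s)
for b in blue(I):print(b,bed(M,b[0],.083))
plan(tgt(-4,-53.2,225.5),toolR(F),s=s)
E
```

```text
(array([403.35, 167.2 ]), array([  44,   41, 1393], dtype=int32)) [-44.3  53.7  83. ]
(array([253.14, 218.33]), array([  39,   38, 1175], dtype=int32)) [ -4.5 -53.5  83. ]
(array([392.45, 219.01]), array([  40,   37, 1173], dtype=int32)) [-4.3 51.8 83. ]
rows 2 shift [ 3.99 -0.02  0.09] turn [ 0.09 -0.12  0.01] | total turn [ 0.2 -0.2  0. ] shift [ 7.98 -0.04  0.19]
```

View pics/w2.png

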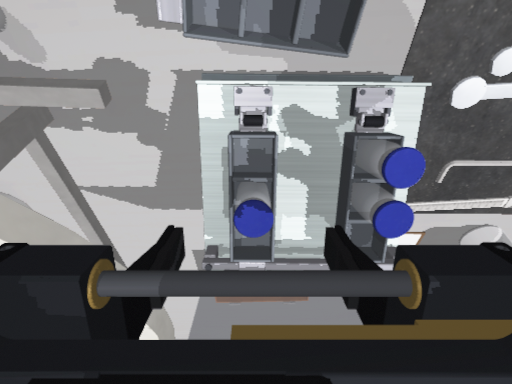

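Call:
move_arm:
  commands:
    - [[1,2.5,0,0.05,0,0,0],[1,2.5,0,0,0,0,0],[1,2,0,0,0,0,0],[1,1,0,0,0,0,0],[1,0,0,0,0,0,0],[0.2,0,0,0,0,0,0],[0.2,0,0,0,0,0,0],[0.2,0,0,0,0,0,0],[0.2,0,0,0,0,0,0],[0.2,0,0,0,0,0,0],[0.2,0,0,0,0,0,0]]

```text
time: 3.25
ee_pos: [0.4604, 0.2529, 0.2789]
tcp_rot: [-0.0, 65.0, -2.7]
wrist_force: [0.1, -0.4, 0.2]
opening: 0.4
```

```bash
python3 - <<'E'
from h import *
s=robot.read_state();print(s['opening']*87,(F.T@(s['ee_pos']-B)*1000).round(1))
I=robot.read_camera('wrist');cv2.imwrite('pics/w3.png',I)
E
```

```text
34.79393591587348 [ -2.  -52.2 226. ]
```

View pics/w3.png

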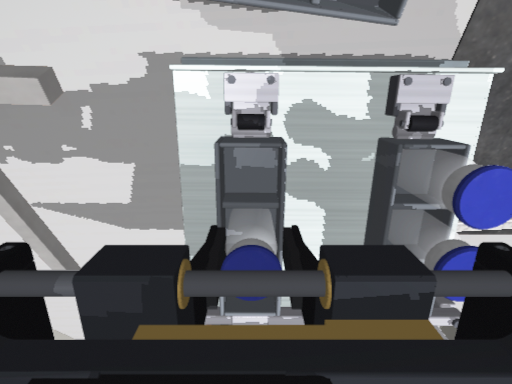

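Call:
move_arm:
  commands:
    - [[0.2,0,0,0,0,0,0],[0.2,0,0,0,0,0,0],[0.2,0,0,0,0,0,0]]

```text
time: 3.68
ee_pos: [0.4604, 0.2529, 0.2789]
tcp_rot: [-0.1, 65.0, -2.7]
wrist_force: [-0.4, 0.1, 1.5]
opening: 0.32
```

```bash
python3 - <<'E'
from h import *
s=robot.read_state();print(s['opening']*87,(F.T@(s['ee_pos']-B)*1000).round(1),s['wrist_force'],Rt(s).T@toolR(F))
E
```

```text
27.822507118970357 [ -2.1 -52.2 225.9] [-0.42591592  0.1451247   1.48613156] [[ 9.99999734e-01  6.92501756e-04 -2.27628537e-04]
 [-6.93070459e-04  9.99996615e-01 -2.50787339e-03]
 [ 2.25891060e-04  2.50803049e-03  9.99996829e-01]]
```

Call:
move_arm:
  commands:
    - [[0,0,0,0,0,0,0],[0,0,0,0,0,0,0],[0,0,0,0,0,0,0]]

```text
time: 4.05
ee_pos: [0.4604, 0.253, 0.2789]
tcp_rot: [-0.1, 65.0, -2.7]
wrist_force: [-0.2, -0.3, 0.2]
opening: 0.322
```

```bash
python3 - <<'E'
from h import *
s=robot.read_state();print(s['opening']*87,(F.T@(s['ee_pos']-B)*1000).round(1),s['wrist_force'])
I=robot.read_camera('wrist');cv2.imwrite('pics/w4.png',I)
E
```

```text
28.030445605307662 [ -2.1 -52.2 225.9] [-0.16836934 -0.28633234  0.20173262]
```

View pics/w4.png

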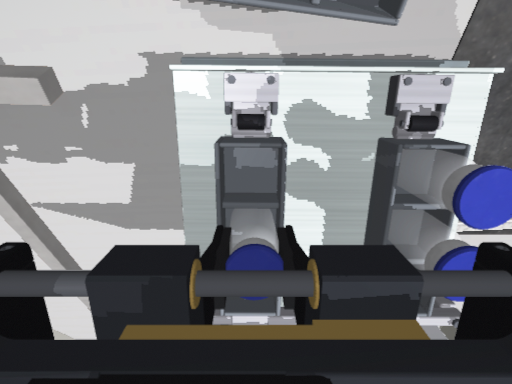

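Call:
move_arm:
  commands:
    - [[0,-1,0,0,0,0,0],[0,-2.5,0,0,0,0,0],[0,-3,0,0,0,0,0],[0,0,0,0,0,0,0]]

```text
time: 4.6
ee_pos: [0.4332, 0.2548, 0.3408]
tcp_rot: [0.3, 64.7, -2.3]
wrist_force: [-0.2, -0.2, -0.3]
opening: 0.319
```

```bash
python3 - <<'E'
from h import *
s=robot.read_state();print(s['opening']*87,(F.T@(s['ee_pos']-B)*1000).round(1),s['wrist_force'])
I=robot.read_camera('wrist');cv2.imwrite('pics/w5.png',I)
M=model('wrist',s)
for b in blue(I):print(b,bed(M,b[0],.083), bed(M,b[0],.083+.065))
I=robot.read_camera('side')[150:280,140:350];cv2.imwrite('pics/s5.png',cv2.resize(I,None,fx=3.8,fy=3.8,interpolation=cv2.INTER_CUBIC))
E
```

```text
27.775099464672397 [ -0.6 -51.6 293.6] [-0.20788176 -0.18486903 -0.3484017 ]
(array([410.3 , 160.96]), array([  46,   43, 1585], dtype=int32)) [-44.3  53.6  83. ] [-58.2  17.7 148. ]
(array([398.29, 216.15]), array([  44,   39, 1321], dtype=int32)) [-4.4 51.8 83. ] [-31.9  16.5 148. ]
(array([254.35, 258.49]), array([  59,   26, 1202], dtype=int32)) [ 29.9 -50.5  83. ] [ -9.3 -51.  148. ]
(array([253.95, 297.57]), array([23,  3, 44], dtype=int32)) [ 64.7 -50.7  83. ] [ 13.7 -51.1 148. ]
```

View pics/w5.png

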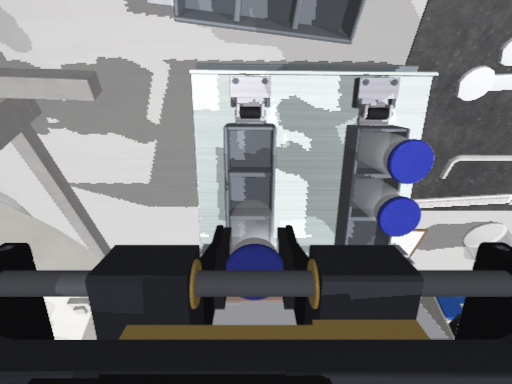

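View pics/s5.png

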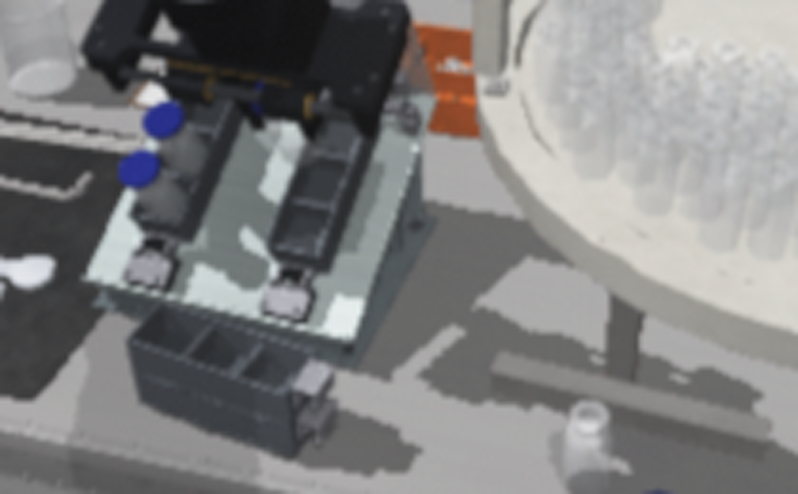

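```bash
python3 - <<'E'
from h import *
import pickle
s=pickle.load(open('w1.pkl','rb'));M=model('wrist',s)
for n,p in dict(fl=(27,26),fr=(209,28),rl=(78,528),rr=(240,528)).items(): print('S',n,bed(M,(150+p[0]/3.4,55+p[1]/3.4),.036))
for n,p in dict(fl=(62,28),rl=(46,524),rr=(198,524)).items(): print('P',n,bed(M,(280+p[0]/3.4,55+p[1]/3.4),.036))
s=robot.read_state()
plan(tgt(42.5,54.5,290),toolR(F),s=s)
E
```

```text
S fl [-61.4 -74.5  36. ]
S fr [-60.4 -33.3  36. ]
S rl [ 60.5 -74.9  36. ]
S rr [ 60.9 -32.1  36. ]
P fl [-59.6  33.3  36. ]
P rl [60.5 33.2 36. ]
P rr [60.9 73.2 36. ]
rows 3 shift [0.04 3.55 1.49] turn [ 0.05  0.01 -0.02] | total turn [ 0.1  0.  -0.1] shift [ 0.13 10.65  4.48]
```

Call:
move_arm:
  commands:
    - [[0,0,3.57,1.43,0.05,0,0],[0,0,3.57,1.43,0,0,0],[0,0,3.57,1.43,0,0,0],[0,0,0,0,0,0,0],[0,0,0,0,0,0,0]]

```text
time: 5.32
ee_pos: [0.4765, 0.3588, 0.354]
tcp_rot: [-0.3, 65.2, -3.0]
wrist_force: [0.8, -0.3, -1.2]
opening: 0.321
```

```bash
python3 - <<'E'
from h import *
s=robot.read_state();print(s['opening']*87,(F.T@(s['ee_pos']-B)*1000).round(1),s['wrist_force'],s['joints'])
I=robot.read_camera('wrist');cv2.imwrite('pics/w6.png',cv2.resize(I[60:300,100:420],None,fx=2.4,fy=2.4,interpolation=cv2.INTER_CUBIC))
plan(tgt(42,55,290),toolR(F),s=s)
I=robot.read_camera('side')[150:280,140:350];cv2.imwrite('pics/s6.png',cv2.resize(I,None,fx=3.8,fy=3.8,interpolation=cv2.INTER_CUBIC))
E
```

```text
27.942865624018435 [ 39.5  54.4 289.4] [ 0.77802987 -0.31184194 -1.24192222] [ 33.2564305    5.18094323 103.08317013 -18.18563542  52.69312065
 -45.4158978 ]
rows 1 shift [-0.06  0.06  0.25] turn [ 0.14 -0.17  0.08] | total turn [ 0.1 -0.2  0.1] shift [-0.06  0.06  0.25]
```

View pics/w6.png

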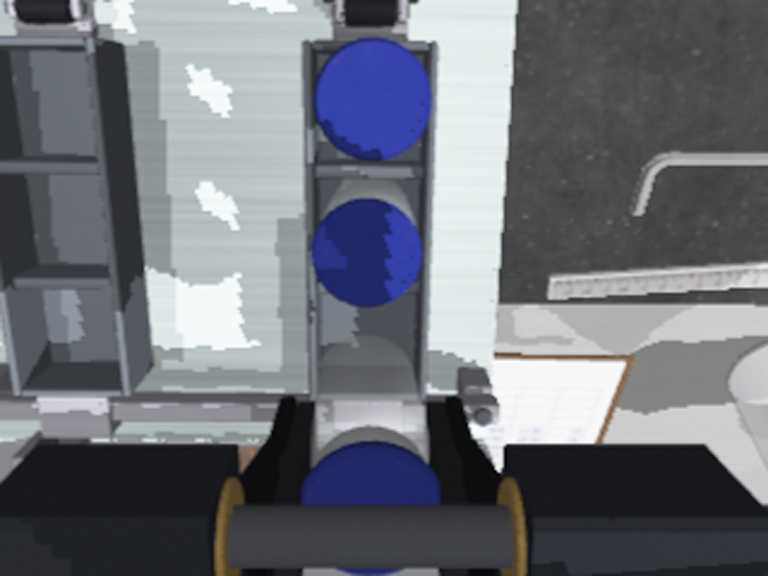

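View pics/s6.png

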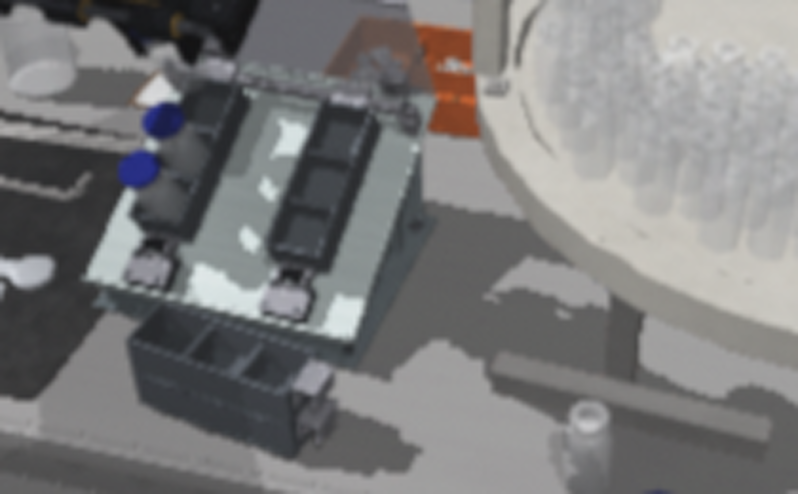

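```bash
python3 - <<'E'
from h import *
s=robot.read_state();M=model('wrist',s)
c=lambda x,y:(100+x/2.4,60+y/2.4)
h=(8+289.4-225.9)/1000
print('vial bottom low edge',bed(M,c(367,336),h),'cap low edge',bed(M,c(370,441),h+.075))
print('cell2 rim rear inner',bed(M,c(370,395),.036),'front rim outer',bed(M,c(372,42),.036),'part1',bed(M,c(372,170),.030))
print('rim l/r',bed(M,c(313,390),.036),bed(M,c(428,390),.036),'cap side',bed(M,c(303,500),h+.075),bed(M,c(441,500),h+.075))
for b in blue(robot.read_camera('wrist')):print(b,bed(M,b[0],.083))
E
```

```text
vial bottom low edge [25.4 53.  71.5] cap low edge [ 21.   53.9 146.5]
cell2 rim rear inner [60.8 54.  36. ] front rim outer [-59.9  54.3  36. ] part1 [-19.8  54.5  30. ]
rim l/r [58.8 33.1 36. ] [58.7 75.2 36. ] cap side [ 34.5  40.2 146.5] [ 34.4  68.4 146.5]
(array([255.3 ,  99.89]), array([  49,   51, 1981], dtype=int32)) [-44.   54.4  83. ]
(array([252.89, 163.91]), array([  46,   45, 1617], dtype=int32)) [-3.8 53.  83. ]
(array([254.28, 258.45]), array([  57,   26, 1195], dtype=int32)) [66.6 54.1 83. ]
(array([253.93, 297.53]), array([23,  3, 43], dtype=int32)) [100.6  53.9  83. ]
```

Call:
move_arm:
  commands:
    - [[0,2,-0.03,0.15,0.1,-0.1,0],[0,2,0,0,0,0,0],[0,1.2,0,0,0,0,0],[0,0.6,0,0,0,0,0],[0,0,0,0,0,0,0],[0,0,0,0,0,0,0]]

```text
time: 6.22
ee_pos: [0.5029, 0.3581, 0.3046]
tcp_rot: [0.2, 64.9, -2.6]
wrist_force: [0.2, -0.6, -0.9]
opening: 0.319
```

```bash
python3 - <<'E'
from h import *
s=robot.read_state();print(s['opening']*87,(F.T@(s['ee_pos']-B)*1000).round(1),s['wrist_force'])
I=robot.read_camera('wrist');cv2.imwrite('pics/w7.png',cv2.resize(I[60:300,100:420],None,fx=2.4,fy=2.4,interpolation=cv2.INTER_CUBIC))
plan(tgt(42,54.3,226.5),toolR(F),s=s)
E
```

```text
27.7753169556407 [ 42.6  55.  233.5] [ 0.22834077 -0.55227609 -0.90085349]
rows 1 shift [ 0.7  -0.07 -0.06] turn [-0.01  0.14 -0.08] | total turn [-0.   0.1 -0.1] shift [ 0.7  -0.07 -0.06]
```

View pics/w7.png

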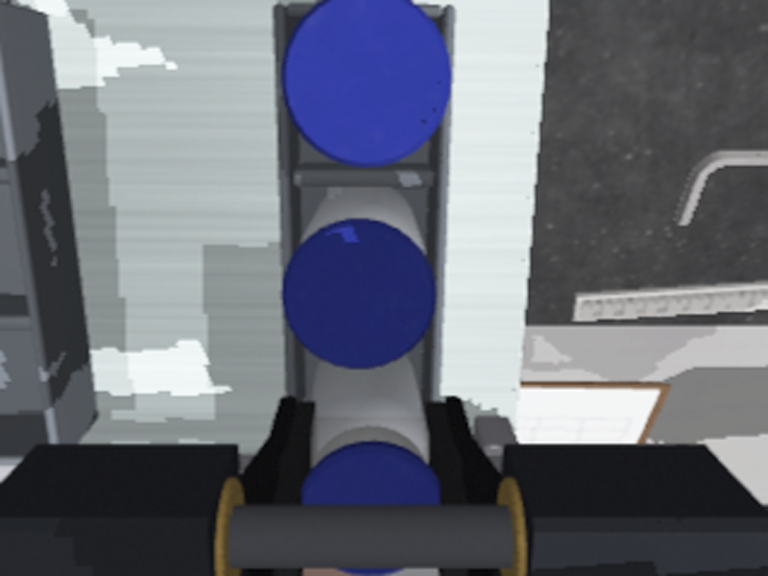

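Call:
move_arm:
  commands:
    - [[0,0.5,-0.05,-0.05,0,0.1,0],[0,0.2,0,0,0,0,0],[0,0,0,0,0,0,0],[0,0,0,0,0,0,0]]

```text
time: 6.78
ee_pos: [0.5052, 0.3573, 0.2975]
tcp_rot: [0.1, 65.0, -2.7]
wrist_force: [0.1, 0.5, -0.2]
opening: 0.321
```

```bash
python3 - <<'E'
from h import *
s=robot.read_state();print(s['opening']*87,(F.T@(s['ee_pos']-B)*1000).round(1),s['wrist_force']@F)
E
```

```text
27.950579059260352 [ 41.8  54.2 226. ] [-0.05211685  0.5147235  -0.21745866]
```

Release and retreat square to the bed.

Call:
move_arm:
  commands:
    - [[0.6,0,0,0,0,0,0],[0.6,0,0,0,0,0,0],[0.6,0,0,0,0,0,0],[0.6,0,0,0,0,0,0],[0.6,0,0,0,0,0,0],[0.6,-2,0,0,0,0,0],[0.6,-3,0,0,0,0,0],[0.6,-4,0,0,0,0,0],[0.6,0,0,0,0,0,0]]

```text
time: 7.9
ee_pos: [0.4671, 0.3601, 0.3847]
tcp_rot: [0.8, 64.6, -2.0]
wrist_force: [-0.1, 0.3, 0.1]
opening: 0.601
```

```bash
python3 - <<'E'
from h import *
s=robot.read_state();print(s['opening']*87,(F.T@(s['ee_pos']-B)*1000).round(1),s['wrist_force'])
I=robot.read_camera('wrist');M=model('wrist',s)
for b in blue(I):print(b,bed(M,b[0],.083))
cv2.imwrite('pics/w8.png',cv2.resize(I,None,fx=1.56,fy=1.56,interpolation=cv2.INTER_CUBIC));cv2.imwrite('pics/w8r.png',I)
E
```

```text
52.30154329700473 [ 44.   55.2 321.3] [-0.06501162  0.26231493  0.11806458]
(array([250.93,  90.63]), array([  43,   45, 1512], dtype=int32)) [-43.9  54.5  83. ]
(array([251.49, 165.2 ]), array([  44,   77, 2408], dtype=int32)) [10.1 54.7 83. ]
```

View pics/w8.png

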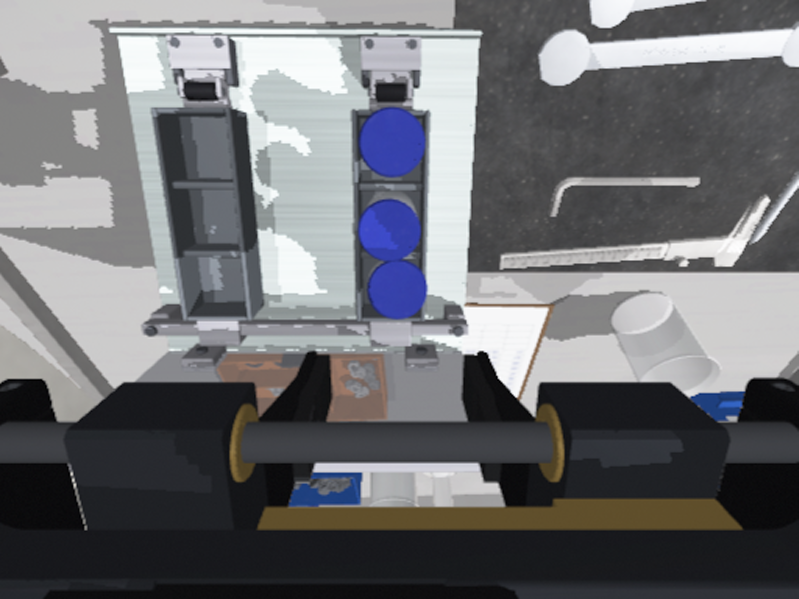

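```bash
python3 - <<'E'
from h import *
plan(tgt(-45,-53.4,290),toolR(F))
E
```

```text
rows 3 shift [ 0.95 -3.61 -2.93] turn [-0.01  0.08 -0.08] | total turn [-0.   0.2 -0.2] shift [  2.83 -10.83  -8.8 ]
```

Call:
move_arm:
  commands:
    - [[0.8,0.95,-3.61,-2.93,0,0.08,-0.08],[0.8,0.95,-3.61,-2.93,0,0.08,-0.08],[0.8,0.95,-3.61,-2.93,0,0,0],[0.8,0,0,0,0,0,0],[0.8,0,0,0,0,0,0]]

```text
time: 8.57
ee_pos: [0.3947, 0.2543, 0.3166]
tcp_rot: [-0.2, 65.1, -3.0]
wrist_force: [1.0, 0.2, -0.1]
opening: 0.802
```

```bash
python3 - <<'E'
from h import *
s=robot.read_state();print(s['opening']*87,(F.T@(s['ee_pos']-B)*1000).round(1),s['joints'])
I=robot.read_camera('wrist');M=model('wrist',s)
cv2.imwrite('pics/w9.png',cv2.resize(I,None,fx=1.56,fy=1.56,interpolation=cv2.INTER_CUBIC))
import pickle;pickle.dump(s,open('w9.pkl','wb'))
plan(tgt(-45,-53.4,202.5),toolR(F),s=s)
E
```

```text
69.76660385833907 [-45.7 -54.  287.9] [ 27.36240544 -11.13758305 123.0238474  -16.76338272  47.54813785
 -50.66217038]
rows 2 shift [4.27 0.04 0.04] turn [-0.02 -0.06  0.05] | total turn [-0.  -0.1  0.1] shift [8.54 0.08 0.09]
```

View pics/w9.png

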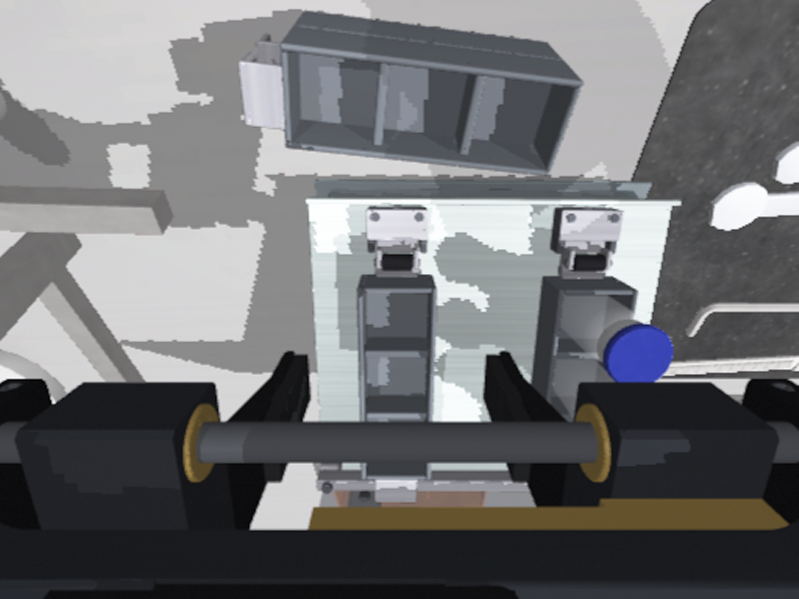

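```bash
python3 - <<'E'
from h import *
import pickle
s=pickle.load(open('w9.pkl','rb'));M=model('wrist',s)
q=[np.array(plane(M,(p[0]/1.56,p[1]/1.56),[0,0,1],.067)) for p in [(284,45),(582,83),(550,172),(288,147)]]
for a in q:print(a.round(4))
print('L',np.linalg.norm(q[0]-q[1]),np.linalg.norm(q[3]-q[2]),'W',np.linalg.norm(q[0]-q[3]),np.linalg.norm(q[1]-q[2]),'c',np.mean(q,0).round(4))
for a,b in((1,0),(2,3)):
  d=q[b]-q[a];print('yaw',np.degrees(np.arctan2(d[1],d[0])))
a=cv2.imread('pics/w9.png');cv2.imwrite('pics/w9z.png',cv2.resize(a[0:190,230:600],None,fx=2.1,fy=2.1,interpolation=cv2.INTER_CUBIC))
E
```

```text
[0.3711 0.2115 0.067 ]
[0.391  0.3303 0.067 ]
[0.4302 0.3243 0.067 ]
[0.4121 0.2043 0.067 ]
L 0.12049491676186266 0.12136232363714575 W 0.041567087431541874 0.03963911032405863 c [0.4011 0.2676 0.067 ]
yaw -99.48565282058284
yaw -98.57417901585025
```

View pics/w9z.png

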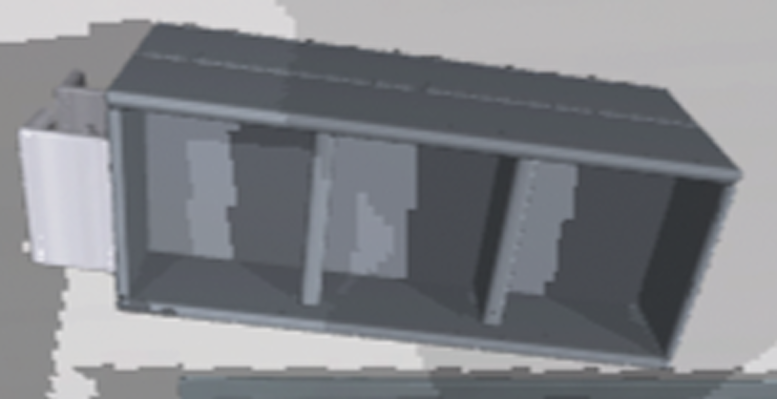

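Call:
move_arm:
  commands:
    - [[0.8,2.5,0.04,0.05,0,-0.1,0.05],[0.8,2.5,0.04,0,0,0,0],[0.8,2,0,0,0,0,0],[0.8,1.2,0,0,0,0,0],[0.8,0,0,0,0,0,0],[0.8,0,0,0,0,0,0]]

```text
time: 9.38
ee_pos: [0.4296, 0.2536, 0.2429]
tcp_rot: [-0.1, 65.0, -2.9]
wrist_force: [0.0, -0.1, -0.3]
opening: 0.796
```

```bash
python3 - <<'E'
from h import *
s=robot.read_state();print(s['opening']*87,(F.T@(s['ee_pos']-B)*1000).round(1),s['wrist_force'])
I=robot.read_camera('wrist');M=model('wrist',s)
cv2.imwrite('pics/w10.png',cv2.resize(I,None,fx=1.56,fy=1.56,interpolation=cv2.INTER_CUBIC))
plan(tgt(-45,-53.4,202),toolR(F),s=s)
E
```

```text
69.2936699576025 [-45.2 -53.  206.3] [ 0.02487403 -0.10788999 -0.25235801]
rows 1 shift [ 0.43 -0.04  0.02] turn [-0.   -0.01  0.03] | total turn [-0. -0.  0.] shift [ 0.43 -0.04  0.02]
```

View pics/w10.png

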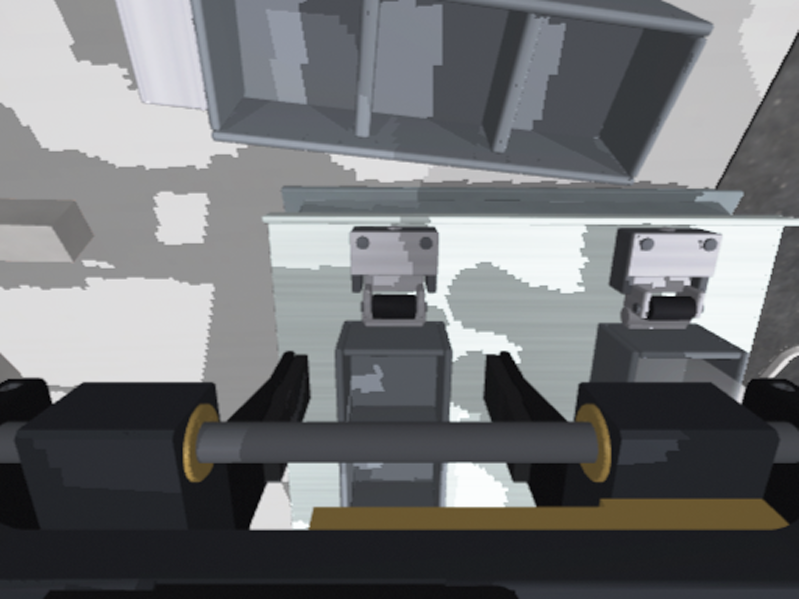

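Call:
move_arm:
  commands:
    - [[0.8,0.45,-0.04,0,0,0,0],[0.8,0,0,0,0,0,0],[0.3,0,0,0,0,0,0],[0.3,0,0,0,0,0,0],[0.3,0,0,0,0,0,0],[0.3,0,0,0,0,0,0],[0.3,0,0,0,0,0,0],[0.3,0,0,0,0,0,0]]

```text
time: 10.42
ee_pos: [0.4311, 0.2526, 0.238]
tcp_rot: [-0.2, 65.1, -3.0]
wrist_force: [-0.4, -1.8, 2.0]
opening: 0.487
```

```bash
python3 - <<'E'
from h import *
s=robot.read_state();print(s['opening']*87,(F.T@(s['ee_pos']-B)*1000).round(1),s['wrist_force'])
I=robot.read_camera('wrist');M=model('wrist',s)
cv2.imwrite('pics/w11.png',cv2.resize(I,None,fx=1.56,fy=1.56,interpolation=cv2.INTER_CUBIC))
I=robot.read_camera('side')[150:280,140:350];cv2.imwrite('pics/s11.png',cv2.resize(I,None,fx=3.8,fy=3.8,interpolation=cv2.INTER_CUBIC))
E
```

```text
42.32960275585416 [-45.8 -53.9 201.3] [-0.35178782 -1.83523728  1.99123097]
```

View pics/w11.png

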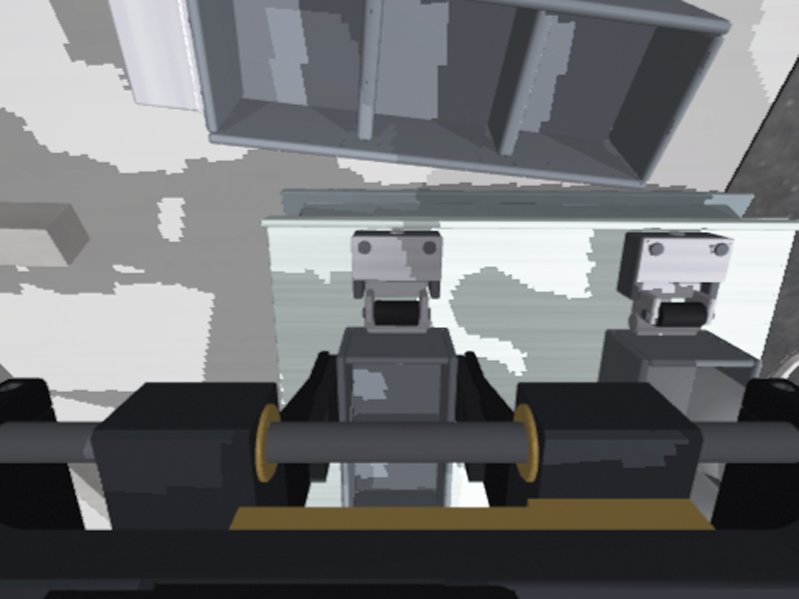

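View pics/s11.png

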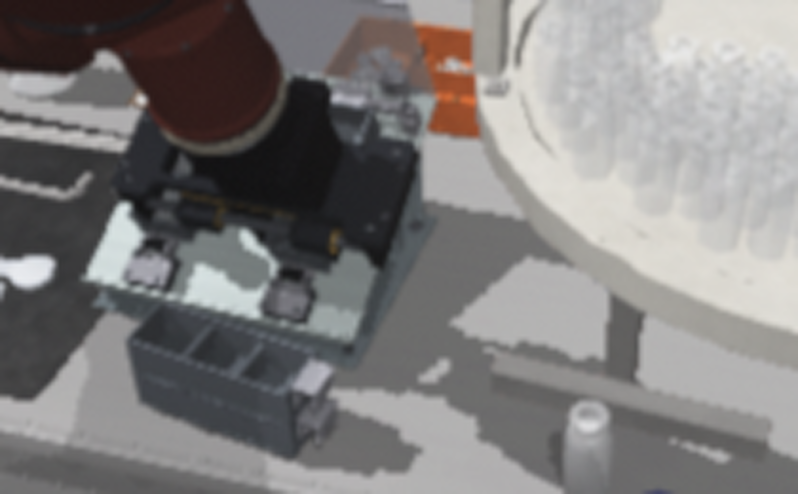

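Call:
move_arm:
  commands:
    - [[0,0,0,0,0,0,0],[0,0,0,0,0,0,0],[0,0,0,0,0,0,0],[0,0,0,0,0,0,0],[0,-0.2,0,0,0,0,0],[0,-0.2,0,0,0,0,0]]

```text
time: 11.28
ee_pos: [0.4309, 0.2527, 0.2424]
tcp_rot: [-0.1, 64.8, -2.8]
wrist_force: [10.3, -4.3, -2.1]
opening: 0.495
```

```bash
python3 - <<'E'
from h import *
s=robot.read_state();print(s['opening']*87,(F.T@(s['ee_pos']-B)*1000).round(1),s['wrist_force']@F,Rt(s).T@s['ft_torque'])
E
```

```text
43.06760906807287 [-44.2 -53.9 205.3] [ 8.59998338 -3.7482069  -6.27969799] [-0.08874321 -1.36458718 -0.71489958]
```

Call:
move_arm:
  commands:
    - [[0,-0.2,0,0,0,0,0],[0,-0.2,0,0,0,0,0],[0,-0.2,0,0,0,0,0]]

```text
time: 11.65
ee_pos: [0.4283, 0.2528, 0.2484]
tcp_rot: [-0.1, 64.8, -2.9]
wrist_force: [4.1, -3.5, 2.6]
opening: 0.492
```

```bash
python3 - <<'E'
from h import *
s=robot.read_state();print(s['opening']*87,(F.T@(s['ee_pos']-B)*1000).round(1),s['wrist_force']@F)
I=robot.read_camera('wrist');M=model('wrist',s)
cv2.imwrite('pics/w12.png',cv2.resize(I,None,fx=1.56,fy=1.56,interpolation=cv2.INTER_CUBIC))
E
```

```text
42.842027247385126 [-44.  -53.9 211.9] [ 5.01155245 -3.2704927   0.57384359]
```

View pics/w12.png

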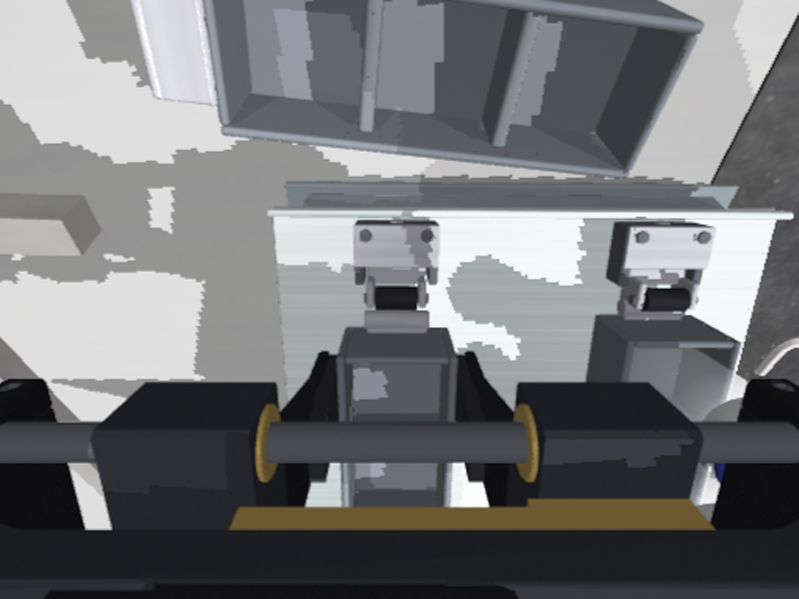

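Call:
move_arm:
  commands:
    - [[0,-0.3,0,0,0,0,0],[0,-0.3,0,0,0,0,0],[0,-0.4,0,0,0,0,0],[0,-0.5,0,0,0,0,0],[0,0,0,0,0,0,0]]

```text
time: 12.32
ee_pos: [0.4205, 0.2534, 0.261]
tcp_rot: [-0.1, 65.0, -2.9]
wrist_force: [-0.7, -0.1, -2.8]
opening: 0.487
```

```bash
python3 - <<'E'
from h import *
s=robot.read_state();print(s['opening']*87,(F.T@(s['ee_pos']-B)*1000).round(1),s['wrist_force']@F)
I=robot.read_camera('wrist');M=model('wrist',s)
cv2.imwrite('pics/w13.png',cv2.resize(I,None,fx=1.56,fy=1.56,interpolation=cv2.INTER_CUBIC))
I=robot.read_camera('side')[130:280,140:350];cv2.imwrite('pics/s13.png',cv2.resize(I,None,fx=3.8,fy=3.8,interpolation=cv2.INTER_CUBIC))
E
```

```text
42.39199276276664 [-45.8 -53.7 226.6] [-1.80822455 -0.11934613 -2.22662992]
```

View pics/w13.png

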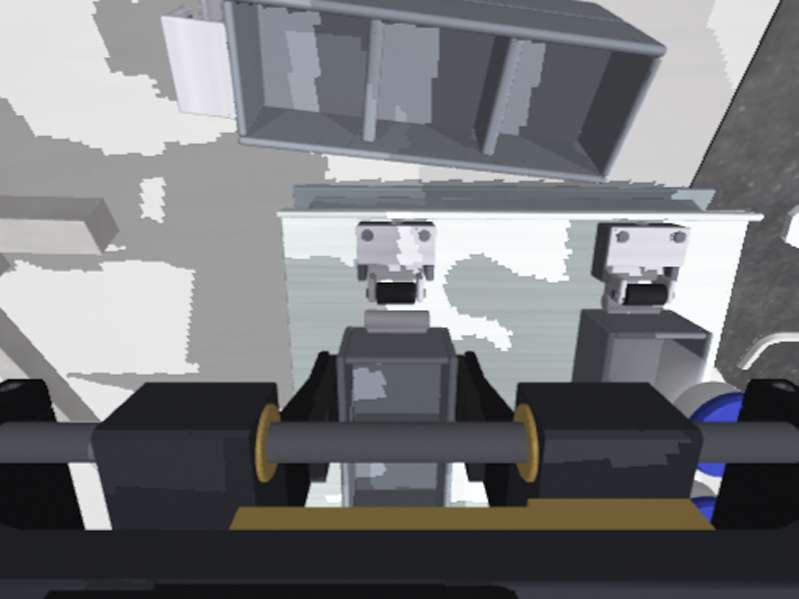

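View pics/s13.png

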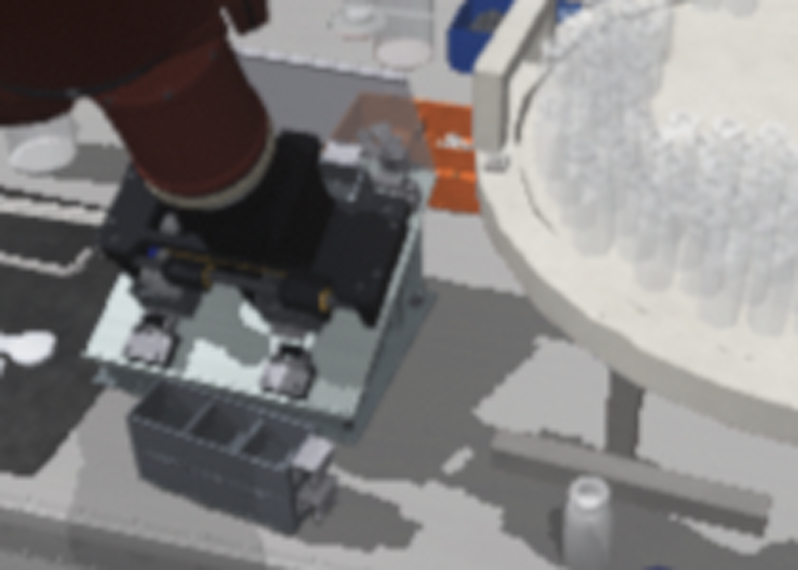

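Call:
move_arm:
  commands:
    - [[0,-2,0,0,0,0,0],[0,-3,0,0,0,0,0],[0,-3,0,0,0,0,0],[0,0,0,0,0,0,0]]

```text
time: 12.92
ee_pos: [0.3873, 0.2555, 0.3355]
tcp_rot: [0.2, 64.8, -2.6]
wrist_force: [1.0, 0.2, -1.2]
opening: 0.489
```

```bash
cat >> h.py <<'E'
def stk(c,yaw,h,g=.046,ht=.2013):
    Fs=frame(yaw,0);return np.array([c[0],c[1],.062+h+ht])-g*Fs[:,0],toolR(Fs)
E
python3 - <<'E'
from h import *
s=robot.read_state();print(s['opening']*87,(F.T@(s['ee_pos']-B)*1000).round(1),s['wrist_force'],s['joints'])
p,R=stk((.4011,.2676),-99,.08);print(p)
plan(p,R,s=s)
E
```

```text
42.57412557828983 [-44.4 -53.2 308.1] [ 0.98042843  0.23874627 -1.1814266 ] [ 27.98890417 -13.55008722 122.85609697 -16.45341302  49.83514713
 -50.86073627]
[0.40829599 0.31303366 0.3433    ]
rows 10 shift [-0.11  0.63 -0.29] turn [ 9.45  1.89 -2.12] | total turn [ 94.5  18.9 -21.2] shift [0.08 5.85 1.97]
```

Call:
move_arm:
  commands:
    - [[0,-0.11,0.63,-0.29,9.45,1.89,-2.12],[0,-0.11,0.63,-0.29,9.45,1.89,-2.12],[0,-0.11,0.63,-0.29,9.45,1.89,-2.12],[0,-0.11,0.63,-0.29,9.45,1.89,-2.12],[0,-0.11,0.63,-0.29,9.45,1.89,-2.12],[0,-0.11,0.63,-0.29,9.45,1.89,-2.12],[0,-0.11,0.63,-0.29,9.45,1.89,-2.12],[0,-0.11,0.63,-0.29,9.45,1.89,-2.12],[0,-0.11,0.63,-0.29,9.45,1.89,-2.12],[0,-0.11,0.63,-0.29,9.45,1.89,-2.12],[0,0,0,0,0,0,0],[0,0,0,0,0,0,0]]

```text
time: 14.42
ee_pos: [0.4079, 0.3125, 0.3397]
tcp_rot: [-48.7, 89.6, -147.6]
wrist_force: [-1.2, -0.2, -1.4]
opening: 0.491
```

```bash
python3 - <<'E'
from h import *
s=robot.read_state();print(s['opening']*87,s['ee_pos'],s['tcp_rot'],s['wrist_force'],s['joints'])
import pickle;pickle.dump(s,open('w14.pkl','wb'))
p,R=stk((.4011,.2676),-99,.08);plan(p,R,s=s)
I=robot.read_camera('wrist');cv2.imwrite('pics/w14.png',cv2.resize(I,None,fx=1.56,fy=1.56,interpolation=cv2.INTER_CUBIC))
I=robot.read_camera('side');cv2.imwrite('pics/s14.png',cv2.resize(I[130:280,120:330],None,fx=3.8,fy=3.8,interpolation=cv2.INTER_CUBIC))
I=robot.read_camera('top');cv2.imwrite('pics/t14.png',cv2.resize(I[150:280,125:325],None,fx=4,fy=4,interpolation=cv2.INTER_CUBIC))
E
```

```text
42.694673803313805 [0.40789199 0.31253336 0.33965223] [ -48.73467077   89.61458765 -147.64735154] [-1.20674802 -0.1993399  -1.39610236] [ 2.86692523e+01  7.96162211e-01  1.07597869e+02 -2.60354953e-02
  7.19905869e+01  3.75900656e+01]
rows 1 shift [-0.37  0.03 -0.05] turn [0.09 0.25 0.29] | total turn [0.1 0.3 0.3] shift [-0.37  0.03 -0.05]
```

View pics/w14.png

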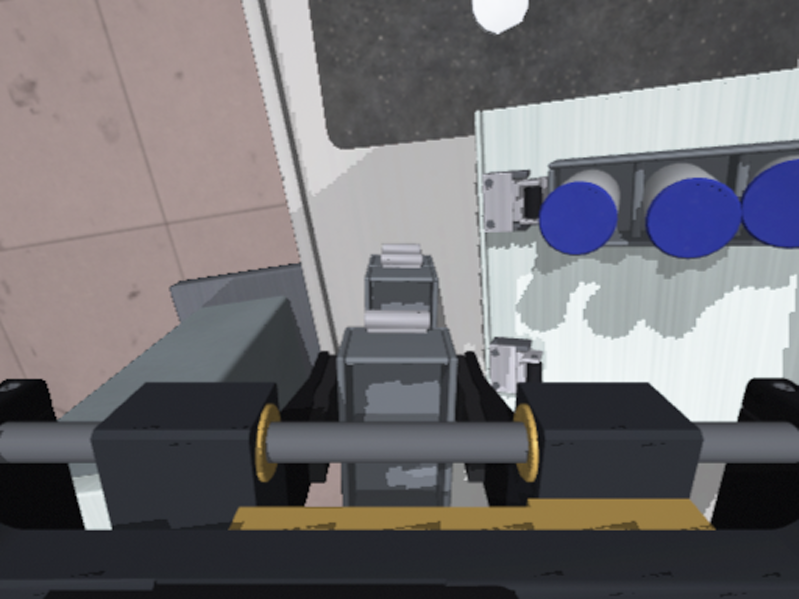

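View pics/s14.png

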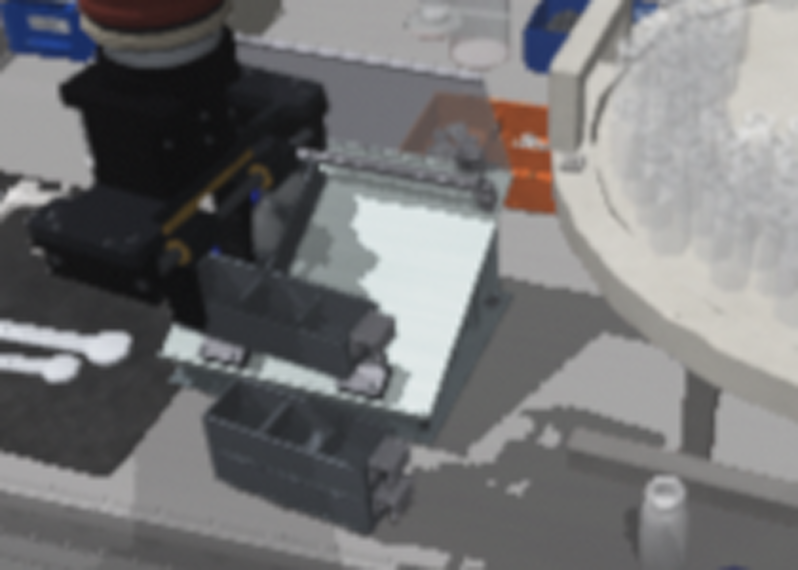

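View pics/t14.png

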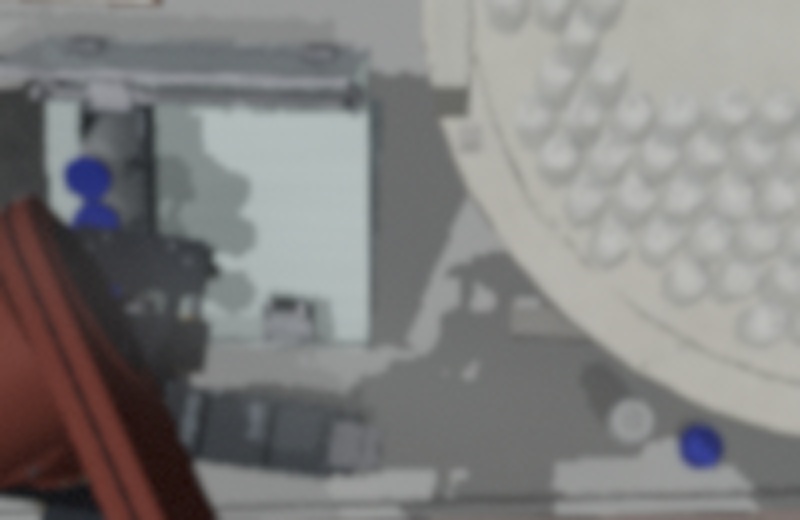

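```bash
python3 - <<'E'
import cv2
a=cv2.imread('pics/w14.png');cv2.imwrite('pics/w14z.png',cv2.resize(a[230:380,320:480],None,fx=5,fy=4,interpolation=cv2.INTER_CUBIC)) if 0 else cv2.imwrite('pics/w14z.png',cv2.resize(a[230:375,320:480],None,fx=4,fy=4,interpolation=cv2.INTER_CUBIC))
E
```

```text
(no output)
```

View pics/w14z.png

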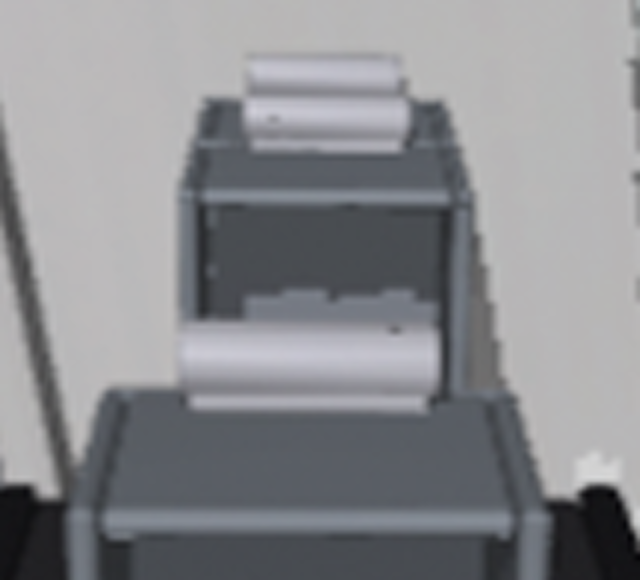

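```bash
python3 - <<'E'
from h import *
import pickle
s=pickle.load(open('w14.pkl','rb'));M=model('wrist',s);R=Rt(s)
px=lambda x,y:((320+x/4)/1.56,(230+y/4)/1.56)
def at(p,z): 
    X=plane(M,px(*p),[0,0,1],z);return X,(R.T@(X-s['ee_pos'])*1000).round(1)
zc=s['ee_pos'][2]-.2013
for n,p,z in [('heldrim l',(68,514),zc+.036),('heldrim r',(550,514),zc+.036),('heldbar',(310,358),zc+.010),('held bar l',(180,358),zc+.01),('held bar r',(440,358),zc+.01),
  ('st rim l',(180,194),.067),('st rim r',(470,194),.067),('st bar',(327,118),.041),('st bar l',(245,118),.041),('st bar r',(410,118),.041),('low bar',(324,75),.010)]:
    X,t=at(p,z);print(n,X.round(4),t)
E
```

```text
heldrim l [0.3884 0.3304 0.1744] [165.3 -21.2 -15.3]
heldrim r [0.4304 0.3239 0.1744] [165.1  21.3 -15.4]
heldbar [0.4102 0.3319 0.1484] [191.2   0.2 -20.3]
held bar l [0.3972 0.3339 0.1484] [191.3 -12.9 -20.3]
held bar r [0.4231 0.3299 0.1484] [191.1  13.3 -20.4]
st rim l [0.3906 0.3294 0.067 ] [272.7 -18.3 -15.2]
st rim r [0.432 0.323 0.067] [272.5  23.5 -15.3]
st bar [0.4125 0.3313 0.041 ] [298.6   3.2 -20.6]
st bar l [0.3998 0.3332 0.041 ] [298.6  -9.7 -20.5]
st bar r [0.4254 0.3293 0.041 ] [298.5  16.2 -20.6]
low bar [0.4123 0.3317 0.01  ] [329.6   3.  -21.1]
```

```bash
cat >> h.py <<'E'
E
python3 - <<'E'
from h import *
import pickle
s=pickle.load(open('w14.pkl','rb'));R=Rt(s)
z=R[:,2];yaw=np.degrees(np.arctan2(z[1],z[0]));print('yaw',yaw,'x',R[:,0])
C=s['ee_pos']+R@[.2013,0,.046];C2=C+[.0021,-.0008,0];print(C)
s1=robot.read_state()
for h in (.025,.008,0): p,R2=stk(C2[:2],-99.1,h);print(p);plan(p,R2,s=s1)
E
```

```text
yaw -98.91203812954987 x [-0.00568249 -0.00359963 -0.99997738]
[0.39962195 0.26636455 0.13856087]
[0.40899722 0.31098558 0.2883    ]
rows 2 shift [2.6  0.09 0.07] turn [0.07 0.1  0.14] | total turn [0.1 0.2 0.3] shift [5.2  0.18 0.14]
[0.40899722 0.31098558 0.2713    ]
rows 2 shift [3.45 0.09 0.07] turn [0.07 0.1  0.14] | total turn [0.1 0.2 0.3] shift [6.9  0.19 0.13]
[0.40899722 0.31098558 0.2633    ]
rows 2 shift [3.85 0.09 0.07] turn [0.07 0.1  0.14] | total turn [0.1 0.2 0.3] shift [7.7  0.2  0.13]
```

Call:
move_arm:
  commands:
    - [[0,2.0,0.1,0.07,0.07,0.1,0.14],[0,2.0,0.08,0.07,0.07,0.1,0.14],[0,1.5,0,0,0,0,0],[0,0.5,0,0,0,0,0],[0,0,0,0,0,0,0],[0,0,0,0,0,0,0]]

```text
time: 15.32
ee_pos: [0.4097, 0.3114, 0.2816]
tcp_rot: [140.0, 89.9, 40.8]
wrist_force: [0.4, 0.5, -2.0]
opening: 0.489
```

```bash
python3 - <<'E'
from h import *
s=robot.read_state();print(s['ee_pos'],s['wrist_force'],Rt(s).round(4)[:,0])
import pickle;pickle.dump(s,open('w15.pkl','wb'))
C2=(.40172,.26556)
p,R2=stk(C2,-99.1,0);print(p);plan(p,R2,s=s)
I=robot.read_camera('wrist');a=cv2.resize(I,None,fx=1.56,fy=1.56,interpolation=cv2.INTER_CUBIC)
cv2.imwrite('pics/w15z.png',cv2.resize(a[230:375,320:480],None,fx=4,fy=4,interpolation=cv2.INTER_CUBIC))
I=robot.read_camera('side');cv2.imwrite('pics/s15.png',cv2.resize(I[180:280,120:270],None,fx=5,fy=5,interpolation=cv2.INTER_CUBIC))
E
```

```text
[0.40969596 0.31137366 0.28158144] [ 0.35336285  0.50279268 -1.99805577] [ 0.0015  0.0013 -1.    ]
[0.40899527 0.31098104 0.2633    ]
rows 1 shift [ 1.83 -0.07  0.05] turn [-0.1  -0.09 -0.07] | total turn [-0.1 -0.1 -0.1] shift [ 1.83 -0.07  0.05]
```

View pics/w15z.png

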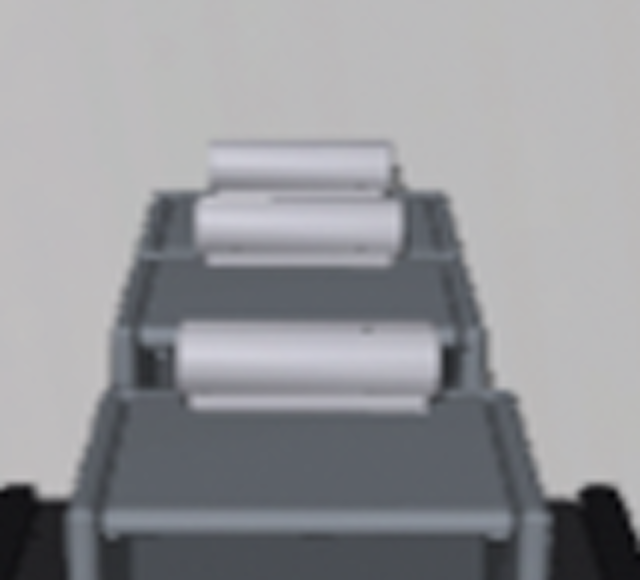

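View pics/s15.png

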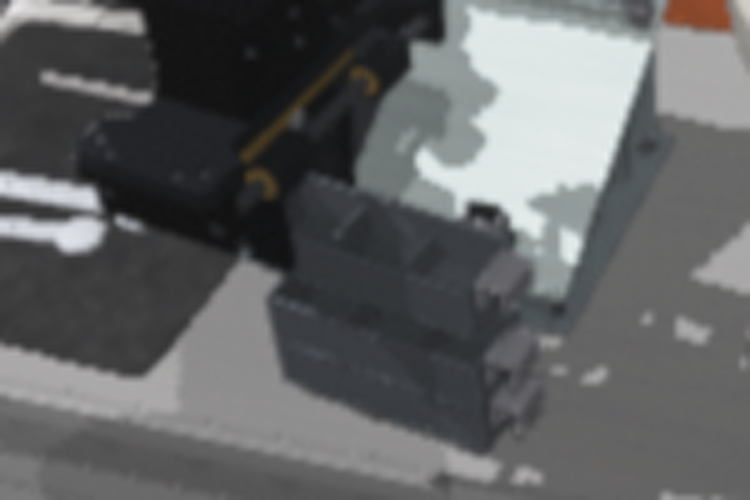

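```bash
python3 - <<'E'
from h import *
import pickle
s=pickle.load(open('w15.pkl','rb'));M=model('wrist',s);R=Rt(s)
px=lambda x,y:((320+x/4)/1.56,(230+y/4)/1.56)
def at(p,z): 
    X=plane(M,px(*p),[0,0,1],z);return X,(R.T@(X-s['ee_pos'])*1000).round(1)
zc=s['ee_pos'][2]-.2013
for n,p,z in [('heldrim l',(68,514),zc+.036),('heldrim r',(550,514),zc+.036),('heldbar',(310,358),zc+.010),
  ('st rim l',(112,333),.067),('st rim r',(489,333),.067),('st bar',(299,225),.041),('low bar',(300.5,162),.010)]:
    X,t=at(p,z);print(n,X.round(4),t)
E
```

```text
heldrim l [0.3915 0.3301 0.1163] [165.3 -21.2 -15.3]
heldrim r [0.4334 0.3233 0.1163] [165.4  21.3 -15.3]
heldbar [0.4134 0.3316 0.0903] [191.3   0.2 -20.3]
st rim l [0.3904 0.3297 0.067 ] [214.6 -22.3 -14.7]
st rim r [0.4328 0.3228 0.067 ] [214.6  20.7 -14.7]
st bar [0.4122 0.3315 0.041 ] [240.6  -1.  -19.9]
low bar [0.4124 0.3319 0.01  ] [271.6  -0.9 -20.3]
```

Call:
move_arm:
  commands:
    - [[0,0.5,-0.09,0.05,-0.1,-0.1,-0.07],[0,0.5,0,0,0,0,0],[0,0.3,0,0,0,0,0],[0,0.2,0,0,0,0,0],[0,0,0,0,0,0,0],[0,0,0,0,0,0,0]]

```text
time: 16.18
ee_pos: [0.4085, 0.3108, 0.2658]
tcp_rot: [-45.7, 89.9, -144.8]
wrist_force: [0.2, -0.6, -2.8]
opening: 0.486
```

```bash
python3 - <<'E'
from h import *
s=robot.read_state();print(s['ee_pos'],s['wrist_force'],Rt(s).round(4)[:,0])
p,R2=stk((.40172,.26556),-99.1,0);print(p);plan(p,R2,s=s)
I=robot.read_camera('wrist');a=cv2.resize(I,None,fx=1.56,fy=1.56,interpolation=cv2.INTER_CUBIC)
cv2.imwrite('pics/w16z.png',cv2.resize(a[230:375,320:480],None,fx=4,fy=4,interpolation=cv2.INTER_CUBIC))
E
```

```text
[0.40845551 0.3108207  0.2658371 ] [ 0.24925349 -0.58272051 -2.7958324 ] [-1.1e-03 -8.0e-04 -1.0e+00]
[0.40899527 0.31098104 0.2633    ]
rows 1 shift [ 0.25  0.05 -0.02] turn [-0.01  0.05  0.05] | total turn [-0.   0.1  0.1] shift [ 0.25  0.05 -0.02]
```

View pics/w16z.png

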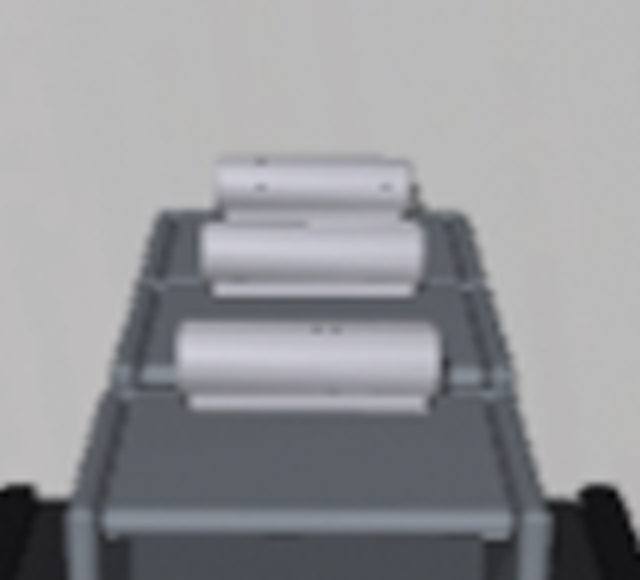

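Call:
move_arm:
  commands:
    - [[0,0.2,0.03,0,0,0,0],[0,0.1,0,0,0,0,0],[0,0,0,0,0,0,0],[0,0,0,0,0,0,0]]

```text
time: 16.73
ee_pos: [0.4088, 0.3108, 0.263]
tcp_rot: [-38.8, 89.9, -137.9]
wrist_force: [-1.6, -1.1, 2.0]
opening: 0.494
```

```bash
python3 - <<'E'
from h import *
s=robot.read_state();print(s['ee_pos'],s['wrist_force'],Rt(s).round(4)[:,0])
I=robot.read_camera('wrist');a=cv2.resize(I,None,fx=1.56,fy=1.56,interpolation=cv2.INTER_CUBIC)
cv2.imwrite('pics/w17z.png',cv2.resize(a[230:375,320:480],None,fx=4,fy=4,interpolation=cv2.INTER_CUBIC))
I=robot.read_camera('side');cv2.imwrite('pics/s17.png',cv2.resize(I[180:280,120:270],None,fx=5,fy=5,interpolation=cv2.INTER_CUBIC))
E
```

```text
[0.40878008 0.31075846 0.26304768] [-1.60760263 -1.08129497  1.9743052 ] [-9.e-04 -8.e-04 -1.e+00]
```

View pics/w17z.png

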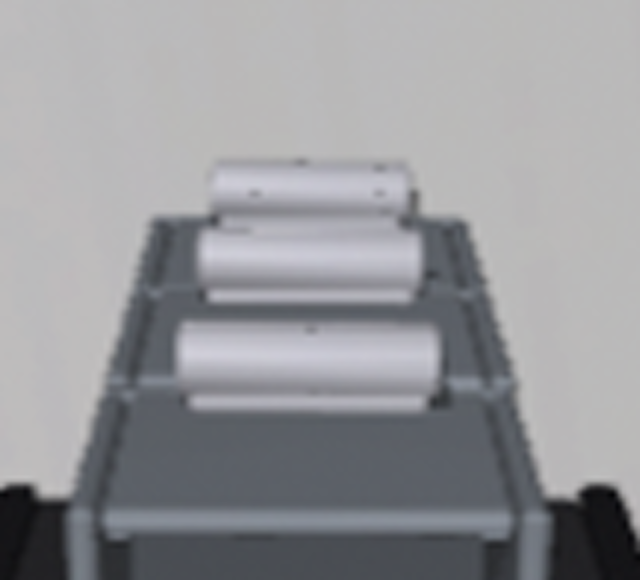

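View pics/s17.png

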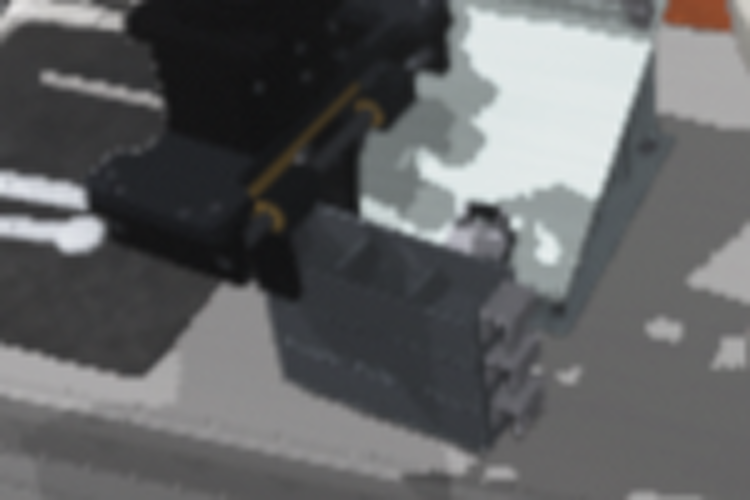

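Call:
move_arm:
  commands:
    - [[0.7,0,0,0,0,0,0],[0.7,0,0,0,0,0,0],[0.7,0,0,0,0,0,0],[0.7,0,0,0,0,0,0],[0.7,0,0,0,0,0,0],[0.7,-1,0,0,0,0,0],[0.7,-2,0,0,0,0,0],[0.7,-4,0,0,0,0,0],[0.7,-4,0,0,0,0,0],[0.7,0,0,0,0,0,0],[0.7,0,0,0,0,0,0]]

```text
time: 18.2
ee_pos: [0.4086, 0.3107, 0.3729]
tcp_rot: [-44.8, 89.9, -143.9]
wrist_force: [0.3, -0.3, 0.0]
opening: 0.7
```

```bash
python3 - <<'E'
from h import *
s=robot.read_state();print(s['ee_pos'],s['wrist_force'],s['opening'])
import pickle;pickle.dump(s,open('w18.pkl','wb'))
I=robot.read_camera('wrist');cv2.imwrite('pics/w18.png',cv2.resize(I,None,fx=1.56,fy=1.56,interpolation=cv2.INTER_CUBIC))
I=robot.read_camera('side');cv2.imwrite('pics/s18.png',cv2.resize(I[160:280,120:270],None,fx=5,fy=5,interpolation=cv2.INTER_CUBIC))
E
```

```text
[0.40863394 0.3107494  0.37286332] [ 0.33850348 -0.32319274  0.02969985] 0.7002527538958594
```

View pics/w18.png

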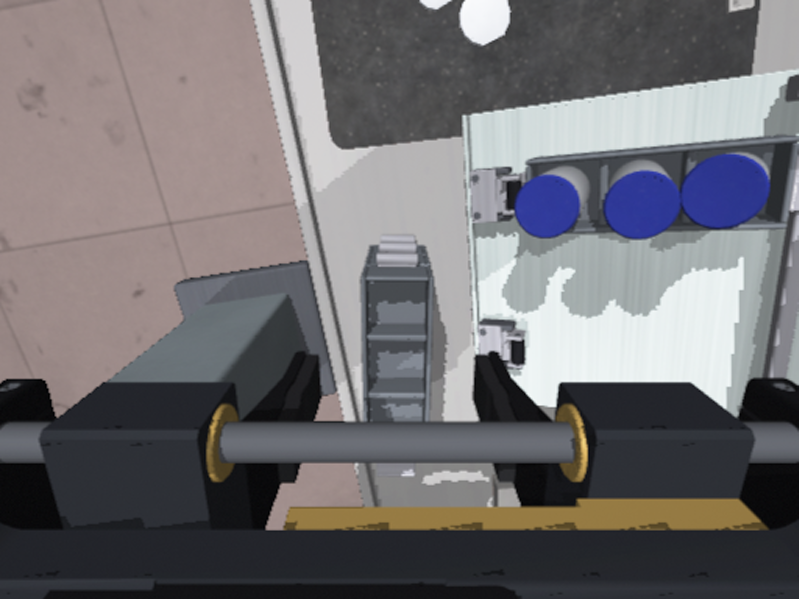

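View pics/s18.png

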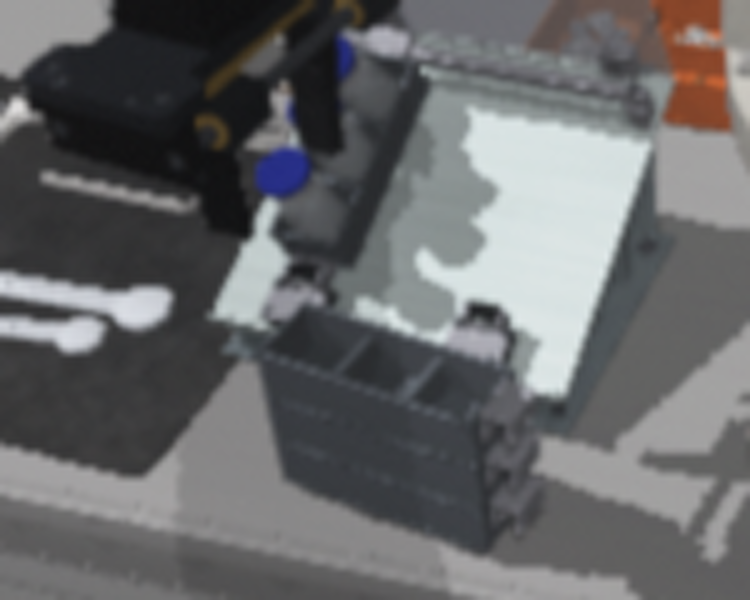

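```bash
python3 - <<'E'
from h import *
import pickle
s=pickle.load(open('w18.pkl','rb'));M=model('wrist',s)
I=cv2.resize(cv2.imread('pics/w18.png'),(512,384),interpolation=cv2.INTER_AREA)
def caps(I,M):
    h=cv2.cvtColor(I,cv2.COLOR_BGR2HSV);m=cv2.inRange(h,(112,120,60),(130,255,255));m=cv2.erode(m,np.ones((7,7)))
    n,l,st,c=cv2.connectedComponentsWithStats(m)
    for i in range(1,n):
        if st[i,4]>60: print(c[i].round(1),st[i,4],bed(M,c[i],.083))
    return [ray(M,c[i]) for i in range(1,n) if st[i,4]>60]
a=caps(I,M)
T=model('top');It=robot.read_camera('top');print('top');S=model('side')
cv2.imwrite('pics/t19.png',cv2.resize(It[130:280,105:325],None,fx=3.6,fy=3.6,interpolation=cv2.INTER_CUBIC))
for b in blue(It): print(b[0],b[1],bed(T,b[0],.083))
# toe bars/rims: stack height by triangulation
px=lambda x,y:(x/1.56,y/1.56)
for z in (.098,): print([plane(M,px(*p),[0,0,1],z).round(4) for p in ((362,278),(431,278))])
E
```

```text
[441.1 125.9] 2760 [14.7 55.7 83. ]
[350.2 131.7] 869 [-43.1  54.9  83. ]
top
[147.16 195.9 ] [ 11  14 102] [25.1 54.4 83. ]
[299.81 260.94] [10  9 72] [-135.  -326.4   83. ]
[array([0.3907, 0.3285, 0.098 ]), array([0.4304, 0.3222, 0.098 ])]
```

View pics/t19.png

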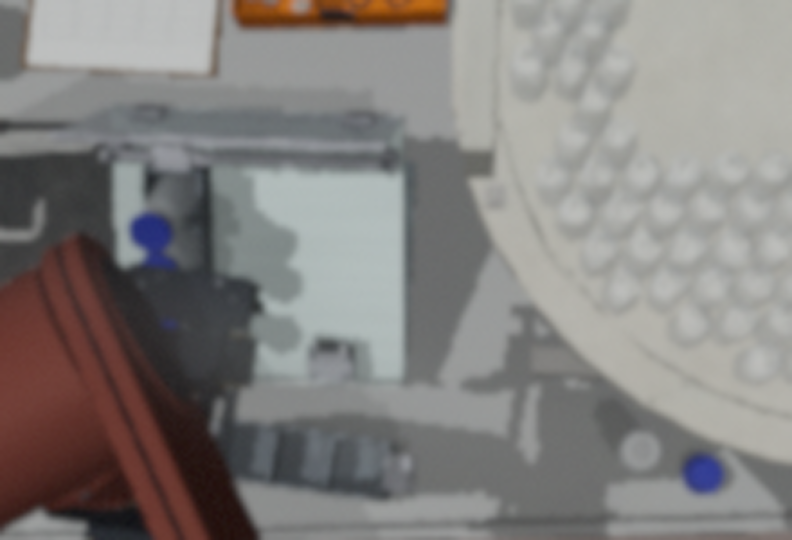

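```bash
python3 - <<'E'
from h import *
plan(tgt(40,40,330),toolR(F))
E
```

```text
rows 10 shift [-0.15  0.71  0.03] turn [-9.46 -1.88  2.12] | total turn [-94.6 -18.8  21.2] shift [-1.99  4.45 -4.22]
```

Call:
move_arm:
  commands:
    - [[0.7,-3,0,0,0,0,0],[0.7,-0.15,0.71,0.03,-9.46,-1.88,2.12],[0.7,-0.15,0.71,0.03,-9.46,-1.88,2.12],[0.7,-0.15,0.71,0.03,-9.46,-1.88,2.12],[0.7,-0.15,0.71,0.03,-9.46,-1.88,2.12],[0.7,-0.15,0.71,0.03,-9.46,-1.88,2.12],[0.7,-0.15,0.71,0.03,-9.46,-1.88,2.12],[0.7,-0.15,0.71,0.03,-9.46,-1.88,2.12],[0.7,-0.15,0.71,0.03,-9.46,-1.88,2.12],[0.7,-0.15,0.71,0.03,-9.46,-1.88,2.12],[0.7,-0.15,0.71,0.03,-9.46,-1.88,2.12],[0.7,0,0,0,0,0,0],[0.7,0,0,0,0,0,0]]

```text
time: 19.98
ee_pos: [0.4591, 0.3448, 0.4215]
tcp_rot: [0.1, 65.0, -2.8]
wrist_force: [-0.2, -0.0, -0.3]
opening: 0.697
```

```bash
python3 - <<'E'
from h import *
s=robot.read_state();M=model('wrist',s);print(s['ee_pos'],(F.T@(s['ee_pos']-B)*1000).round(1))
I=robot.read_camera('wrist');cv2.imwrite('pics/w20.png',cv2.resize(I,None,fx=1.56,fy=1.56,interpolation=cv2.INTER_CUBIC))
g=cv2.inRange(cv2.cvtColor(I,cv2.COLOR_BGR2HSV),(112,120,60),(130,255,255));d=cv2.distanceTransform(g,cv2.DIST_L2,5)
for k in range(3):
    _,v,_,p=cv2.minMaxLoc(d);print(p,v,bed(M,p,.083));cv2.circle(d,p,int(v),0,-1)
I=robot.read_camera('side');cv2.imwrite('pics/s20.png',cv2.resize(I[160:280,120:270],None,fx=5,fy=5,interpolation=cv2.INTER_CUBIC))
I=robot.read_camera('top');cv2.imwrite('pics/t20.png',cv2.resize(I[130:280,105:325],None,fx=3.6,fy=3.6,interpolation=cv2.INTER_CUBIC))
E
```

```text
[0.45914863 0.34483607 0.42154019] [ 53.   39.5 357.6]
(272, 82) 18.0 [-44.1  54.5  83. ]
(269, 132) 16.778297424316406 [-3.6 52.6 83. ]
(273, 165) 15.98139762878418 [25.5 56.6 83. ]
```

View pics/w20.png

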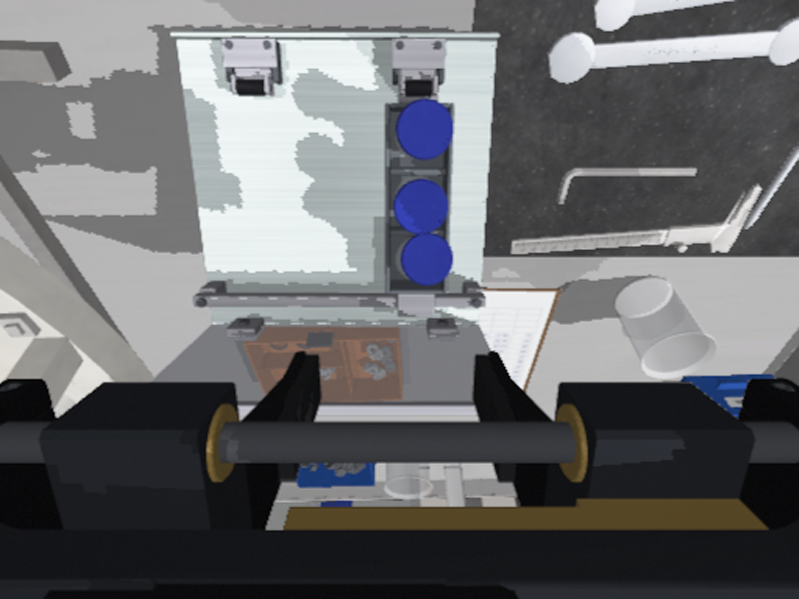

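View pics/s20.png

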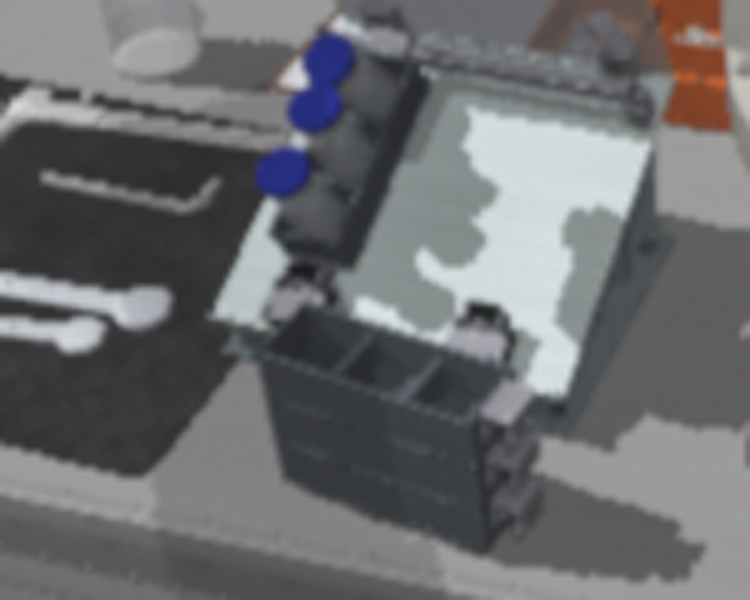

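View pics/t20.png

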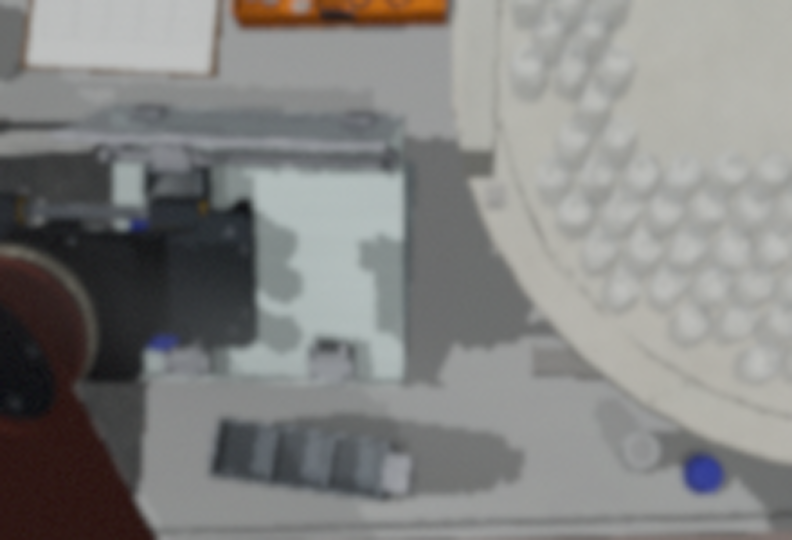

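```bash
python3 - <<'E'
import cv2
a=cv2.imread('pics/w20.png');cv2.imwrite('pics/w20z.png',cv2.resize(a[90:310,370:480],None,fx=2.7*1.3,fy=2.7,interpolation=cv2.INTER_CUBIC) if 0 else cv2.resize(a[90:310,370:480],None,fx=2.7,fy=2.7,interpolation=cv2.INTER_CUBIC))
E
```

```text
(no output)
```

View pics/w20z.png

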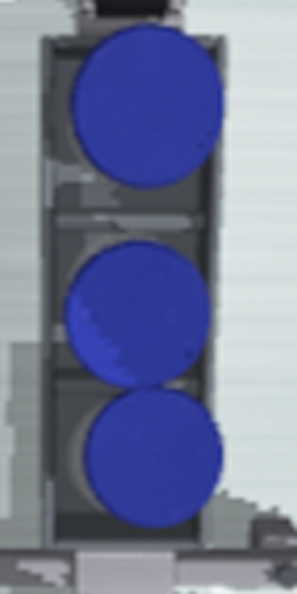

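```bash
python3 - <<'E'
from h import *
s=robot.read_state();M=model('wrist',s)
px=lambda x,y:((370+x/2.7)/1.56,(90+y/2.7)/1.56)
for n,p in dict(front=(148,107),mid=(138,314),rear=(153,457)).items(): print(n,bed(M,px(*p),.083))
for p in ((153,388),(153,526),(86,457),(221,457)): print(bed(M,px(*p),.083))
for p in ((138,242),(138,386),(148,27),(148,187)): print(bed(M,px(*p),.083))
E
```

```text
front [-42.6  55.   83. ]
mid [-2.7 53.6 83. ]
rear [27.4 57.3 83. ]
[12.6 57.  83. ]
[42.7 57.6 83. ]
[27.4 43.  83. ]
[27.4 71.8 83. ]
[-17.   53.4  83. ]
[12.2 53.8 83. ]
[-57.1  54.7  83. ]
[-27.7  55.2  83. ]
```

```bash
cat >> h.py <<'E'
def tilt(x,y,h,th,up):
    F2=frame(PSI,25+th);return tgt(x,y,h)+F2[:,2]*(.1635+up),toolR(F2)
E
python3 - <<'E'
from h import *
p,R=tilt(32.6,57,63.6,9,.06);plan(p,R)
E
```

```text
rows 2 shift [ 3.57  0.87 -2.94] turn [-0.05 -4.48 -0.01] | total turn [-0.1 -9.  -0. ] shift [ 7.37  1.73 -5.58]
```

Call:
move_arm:
  commands:
    - [[0.6,3.57,0.87,-2.94,0,-4.5,0],[0.6,3.57,0.87,-2.94,0,-4.5,0],[0.6,0,0,0,0,0,0],[0.6,0,0,0,0,0,0]]

```text
time: 20.62
ee_pos: [0.4415, 0.3637, 0.3339]
tcp_rot: [0.2, 55.9, -2.6]
wrist_force: [0.7, -0.2, 0.8]
opening: 0.601
```

```bash
python3 - <<'E'
from h import *
s=robot.read_state()
p,R=tilt(32.6,57,63.6,9,.0);plan(p,R)
I=robot.read_camera('wrist');cv2.imwrite('pics/w21.png',cv2.resize(I[60:300,100:420],None,fx=2.4,fy=2.4,interpolation=cv2.INTER_CUBIC))
E
```

```text
rows 2 shift [ 3.07 -0.03 -0.1 ] turn [-0.03  0.06 -0.05] | total turn [-0.1  0.1 -0.1] shift [ 6.15 -0.07 -0.19]
```

View pics/w21.png

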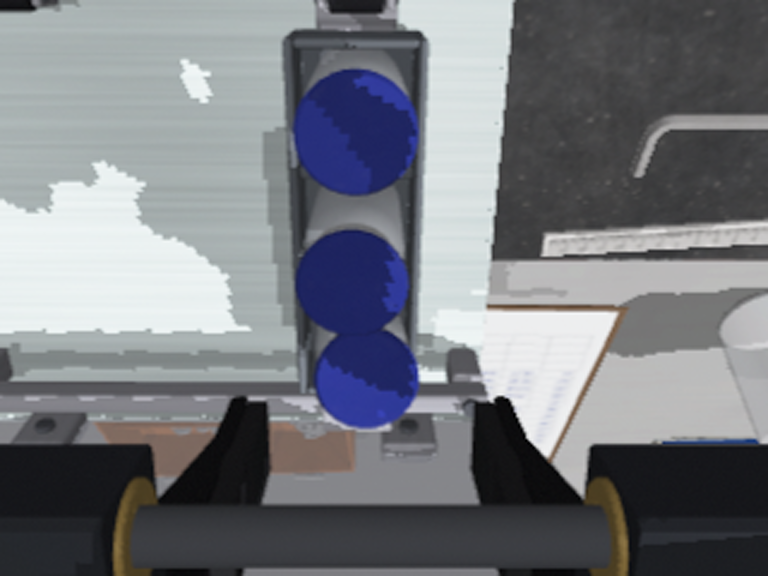

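Call:
move_arm:
  commands:
    - [[0.6,2.5,-0.05,-0.1,0,0.1,0],[0.6,2,0,-0.05,0,0,0],[0.6,1.2,0,0,0,0,0],[0.6,0.4,0,0,0,0,0],[0.6,0,0,0,0,0,0]]

```text
time: 21.3
ee_pos: [0.474, 0.3615, 0.2815]
tcp_rot: [0.2, 56.0, -2.6]
wrist_force: [0.5, 0.0, -0.3]
opening: 0.601
```

```bash
python3 - <<'E'
from h import *
s=robot.read_state();print(s['wrist_force'])
p,R=tilt(32.6,57,63.6,9,.0);plan(p,R)
I=robot.read_camera('wrist');cv2.imwrite('pics/w22.png',cv2.resize(I[60:300,100:420],None,fx=2.4,fy=2.4,interpolation=cv2.INTER_CUBIC))
E
```

```text
[ 0.46209162  0.01754159 -0.34815405]
rows 1 shift [-0.02  0.01  0.06] turn [-0.05  0.03 -0.09] | total turn [-0.1  0.  -0.1] shift [-0.02  0.01  0.06]
```

View pics/w22.png

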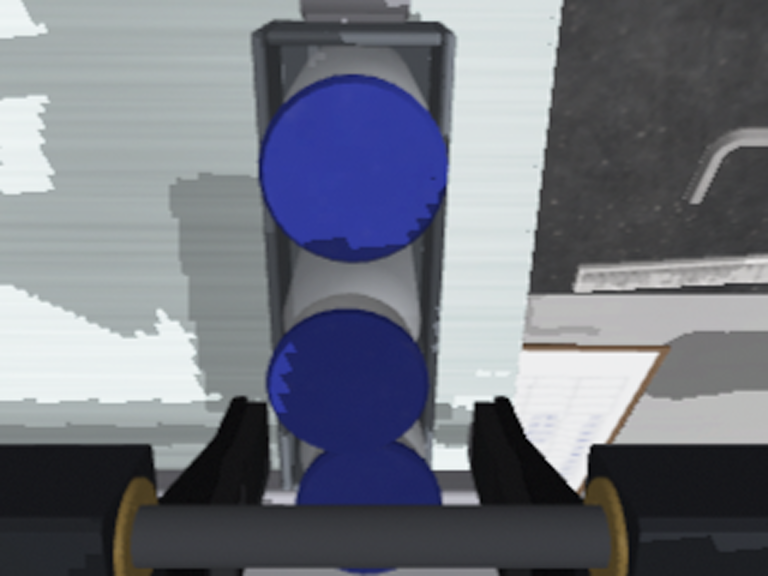

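Call:
move_arm:
  commands:
    - [[0,0,0,0,0,0,0],[0,0,0,0,0,0,0],[0,0,0,0,0,0,0],[0,0,0,0,0,0,0],[0,0,0,0,0,0,0],[0,0,0,0,0,0,0],[0,0,0,0,0,0,0],[0,-0.4,0,0,0,0,0],[0,0,0,0,0,0,0]]

```text
time: 22.48
ee_pos: [0.4712, 0.3615, 0.2841]
tcp_rot: [0.1, 56.0, -2.7]
wrist_force: [-0.2, 0.5, -0.8]
opening: 0.321
```

```bash
python3 - <<'E'
from h import *
s=robot.read_state();print(s['wrist_force'],s['opening'])
# gripped vial base in tool frame approx: x=163.5+54, y0, z=-2 ; square it with base at (39,54.5,8+5)
def base(x,y,h,th,zo=-2):
    F2=frame(PSI,25+th);R=toolR(F2);return tgt(x,y,h)-R@(np.array([217.5,0,zo])/1000),R
C=s['ee_pos']+Rt(s)@[.2175,0,-.002];print('base now',(F.T@(C-B)*1000).round(1))
for th in (9,4.5,0): p,R=base(40,54.5+(1 if th>5 else 0),14,th);plan(p,R,s=s)
E
```

```text
[-0.17253214  0.48678617 -0.75616788] 0.32120588315170545
base now [37.1 57.1 13.1]
rows 1 shift [-0.04 -0.13  0.29] turn [-0.01 -0.01 -0.07] | total turn [-0.  -0.  -0.1] shift [-0.04 -0.13  0.29]
rows 1 shift [ 0.04 -0.23  2.  ] turn [-0.01  4.49 -0.07] | total turn [-0.   4.5 -0.1] shift [ 0.04 -0.23  2.  ]
rows 1 shift [ 0.26 -0.23  3.69] turn [-0.01  8.99 -0.07] | total turn [-0.   9.  -0.1] shift [ 0.26 -0.23  3.69]
```

Call:
move_arm:
  commands:
    - [[0,0,-0.08,1.23,0,3,0],[0,0.05,-0.08,1.23,0,3,0],[0,0.05,-0.07,1.23,0,3,0],[0,0,0,0,0,0,0],[0,0,0,0,0,0,0]]

```text
time: 23.1
ee_pos: [0.503, 0.3575, 0.3015]
tcp_rot: [0.1, 65.0, -2.7]
wrist_force: [0.0, 0.8, 0.1]
opening: 0.323
```

```bash
python3 - <<'E'
from h import *
s=robot.read_state();print(s['wrist_force']@F,s['opening'],(F.T@(s['ee_pos']-B)*1000).round(1))
C=s['ee_pos']+Rt(s)@[.2175,0,-.002];print('base now',(F.T@(C-B)*1000).round(1))
import pickle;pickle.dump(s,open('w23.pkl','wb'))
I=robot.read_camera('wrist');cv2.imwrite('pics/w23.png',cv2.resize(I[60:300,100:420],None,fx=2.4,fy=2.4,interpolation=cv2.INTER_CUBIC))
I=robot.read_camera('side');cv2.imwrite('pics/s23.png',cv2.resize(I[160:260,140:240],None,fx=6,fy=6,interpolation=cv2.INTER_CUBIC))
E
```

```text
[0.00905128 0.76583108 0.05717843] 0.32269453523540526 [ 41.4  54.4 230.6]
base now [39.5 54.5 13.1]
```

View pics/w23.png

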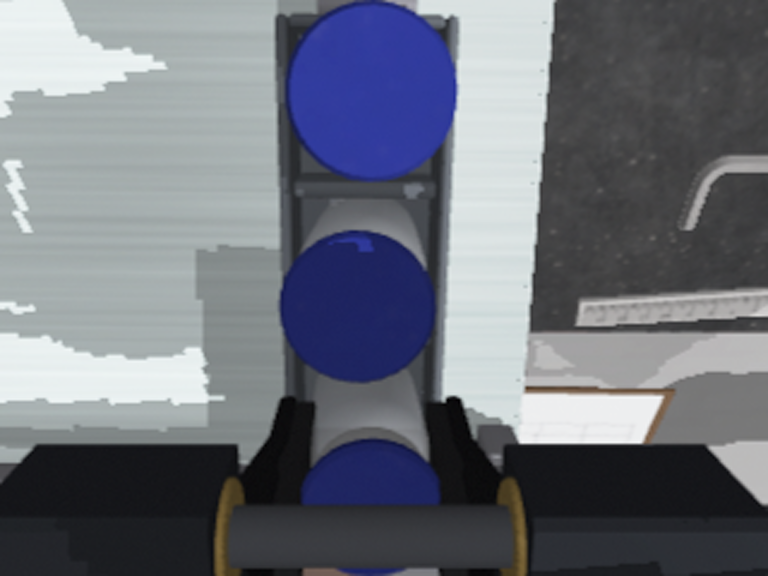

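View pics/s23.png

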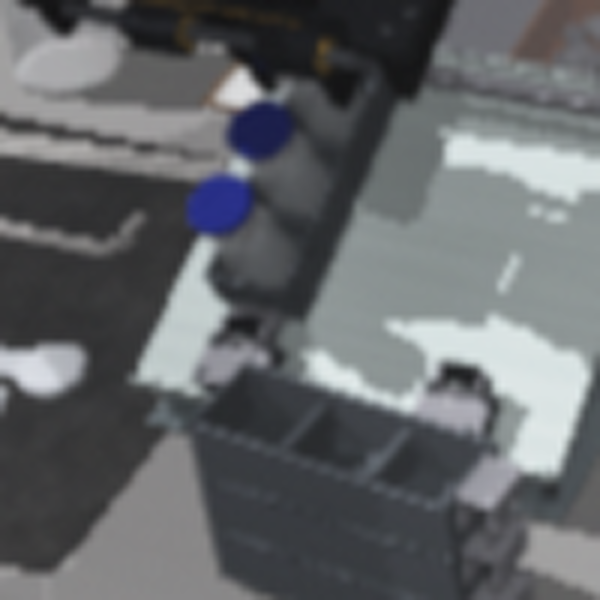

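Call:
move_arm:
  commands:
    - [[0,-1,0,0,0,0,0],[0,-2,0,0,0,0,0],[0,-2.8,0,0,0,0,0],[0,0,0,0,0,0,0],[0,0,0,0,0,0,0]]

```text
time: 23.82
ee_pos: [0.4786, 0.3588, 0.3549]
tcp_rot: [0.2, 65.0, -2.6]
wrist_force: [0.5, -0.7, -1.3]
opening: 0.321
```

```bash
python3 - <<'E'
from h import *
s=robot.read_state();print(s['wrist_force']@F,s['opening'],(F.T@(s['ee_pos']-B)*1000).round(1),(Rt(s).T@toolR(F)).round(4))
import pickle;pickle.dump(s,open('w24.pkl','wb'))
I=robot.read_camera('wrist');cv2.imwrite('pics/w24.png',cv2.resize(I[150:300,180:330],None,fx=4,fy=4,interpolation=cv2.INTER_CUBIC))
E
```

```text
[-0.01075375 -0.65013383 -1.39171385] 0.32132902153397563 [ 41.8  54.5 289.3] [[ 1.0e+00  1.7e-03  3.0e-04]
 [-1.7e-03  1.0e+00 -1.0e-04]
 [-3.0e-04  1.0e-04  1.0e+00]]
```

View pics/w24.png

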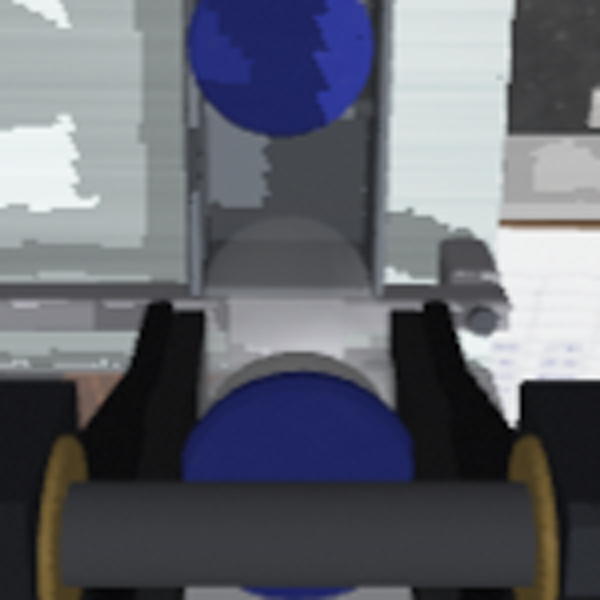

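```bash
python3 - <<'E'
from h import *
import pickle
s=pickle.load(open('w24.pkl','rb'));M=model('wrist',s)
px=lambda x,y:(180+x/4,150+y/4)
for h in (.0705,): 
  print('base',bed(M,px(287,217),h),'L/R',bed(M,px(208,262),h))
for h in (.1455,.150): print('cap lo',bed(M,px(298,371),h),'hi',bed(M,px(300,597),h),'l',bed(M,px(183,470),h),'r',bed(M,px(414,470),h))
E
```

```text
base [31.3 53.2 70.5] L/R [40.1 38.6 70.5]
cap lo [ 23.   54.9 145.5] hi [ 55.1  55.2 145.5] l [ 36.5  40.9 145.5] r [ 36.5  69.2 145.5]
cap lo [ 20.6  54.9 150. ] hi [ 51.5  55.2 150. ] l [ 33.6  41.4 150. ] r [ 33.7  68.7 150. ]
```

Call:
move_arm:
  commands:
    - [[0,0,-0.02,-0.5,0,0,0],[0,1.5,0,0,0,0,0],[0,2,0,0,0,0,0],[0,1.5,0,0,0,0,0],[0,0.8,0,0,0,0,0],[0,0,0,0,0,0,0],[0,0,0,0,0,0,0]]

```text
time: 24.75
ee_pos: [0.4988, 0.3578, 0.3002]
tcp_rot: [0.2, 65.0, -2.6]
wrist_force: [0.8, 0.2, -0.4]
opening: 0.321
```

```bash
python3 - <<'E'
from h import *
s=robot.read_state();print(s['wrist_force']@F,s['opening'],(F.T@(s['ee_pos']-B)*1000).round(1),(Rt(s).T@s['ft_torque']).round(2))
I=robot.read_camera('wrist');cv2.imwrite('pics/w25.png',cv2.resize(I[60:300,100:420],None,fx=2.4,fy=2.4,interpolation=cv2.INTER_CUBIC))
E
```

```text
[ 0.49711208  0.21410906 -0.71646573] 0.32074969368296524 [ 37.1  54.5 231.3] [-0.01  0.33  0.07]
```

View pics/w25.png

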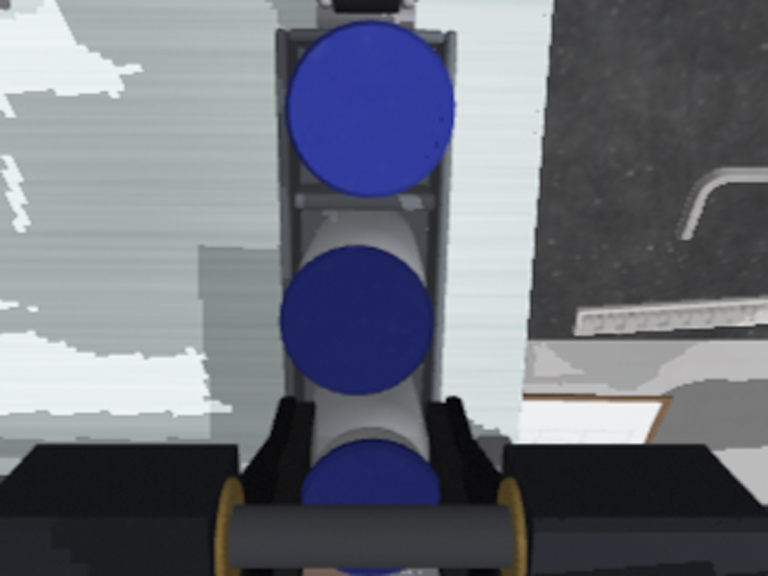

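Call:
move_arm:
  commands:
    - [[0,0.1,0,0.2,0,0,0],[0,0,0,0.2,0,0,0],[0,0,0,0.15,0,0,0],[0,0,0,0,0,0,0]]

```text
time: 25.3
ee_pos: [0.5036, 0.3576, 0.301]
tcp_rot: [0.1, 65.1, -2.7]
wrist_force: [-5.0, 1.1, 0.7]
opening: 0.317
```

```bash
python3 - <<'E'
from h import *
s=robot.read_state();print(s['wrist_force']@F,s['opening'],(F.T@(s['ee_pos']-B)*1000).round(1))
E
```

```text
[-4.26788847  0.83622768  2.7146269 ] 0.31660791845534936 [ 41.8  54.4 229.9]
```

Call:
move_arm:
  commands:
    - [[0,0,0,0.2,0,0,0],[0,0,0,0.2,0,0,0],[0,0,0,0,0,0,0]]

```text
time: 25.68
ee_pos: [0.5069, 0.3573, 0.3023]
tcp_rot: [0.0, 65.2, -2.8]
wrist_force: [-7.1, 0.3, 1.0]
opening: 0.32
```

```bash
python3 - <<'E'
from h import *
s=robot.read_state();print(s['wrist_force']@F,s['opening'],(F.T@(s['ee_pos']-B)*1000).round(1))
import pickle;pickle.dump(s,open('w26.pkl','wb'))
I=robot.read_camera('wrist');cv2.imwrite('pics/w26.png',cv2.resize(I[60:300,100:420],None,fx=2.4,fy=2.4,interpolation=cv2.INTER_CUBIC))
E
```

```text
[-5.98355001 -0.08495536  3.88422981] 0.32028432326218637 [ 45.3  54.4 229.7]
```

View pics/w26.png

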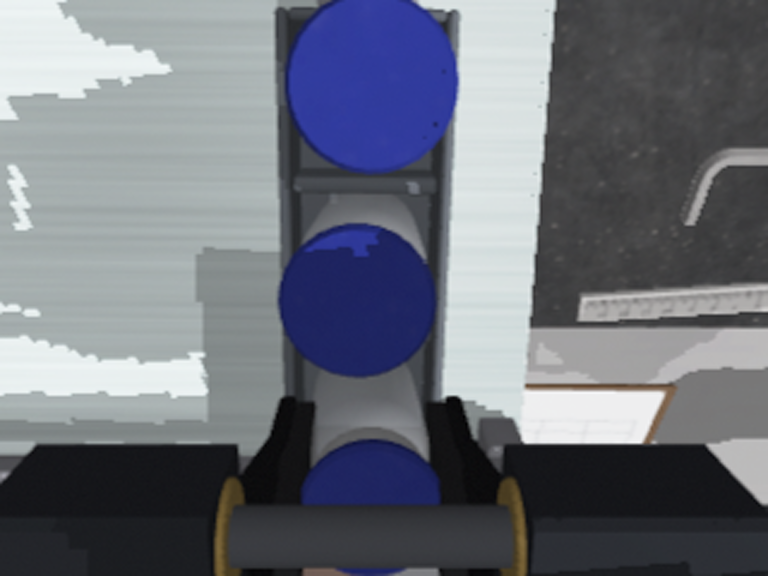

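```bash
python3 - <<'E'
from h import *
import pickle
s=pickle.load(open('w26.pkl','rb'));M=model('wrist',s)
c=lambda x,y:(100+x/2.4,60+y/2.4)
print('mid cap',bed(M,c(358,300),.083),'part',bed(M,c(365,184),.030),'front rim',bed(M,c(285,10),.036),'cap lo',bed(M,c(370,439),.0868))
E
```

```text
mid cap [-1.9 52.2 83. ] part [-17.2  53.2  30. ] front rim [-57.7  34.9  36. ] cap lo [25.6 54.5 86.8]
```

Call:
move_arm:
  commands:
    - [[0,0,0,0.15,0,0,0],[0,0,0,0.15,0,0,0],[0,0,0,0,0,0,0]]

```text
time: 26.1
ee_pos: [0.5084, 0.3572, 0.3025]
tcp_rot: [-0.1, 65.4, -2.9]
wrist_force: [-12.6, 1.3, 1.1]
opening: 0.317
```

```bash
python3 - <<'E'
from h import *
s=robot.read_state();print(s['wrist_force']@F,s['opening'],(F.T@(s['ee_pos']-B)*1000).round(1))
I=robot.read_camera('wrist');cv2.imwrite('pics/w27.png',cv2.resize(I[60:300,100:420],None,fx=2.4,fy=2.4,interpolation=cv2.INTER_CUBIC))
E
```

```text
[-11.02622707   0.66235134   6.32904853] 0.3171899545321953 [ 46.8  54.4 229.2]
```

View pics/w27.png

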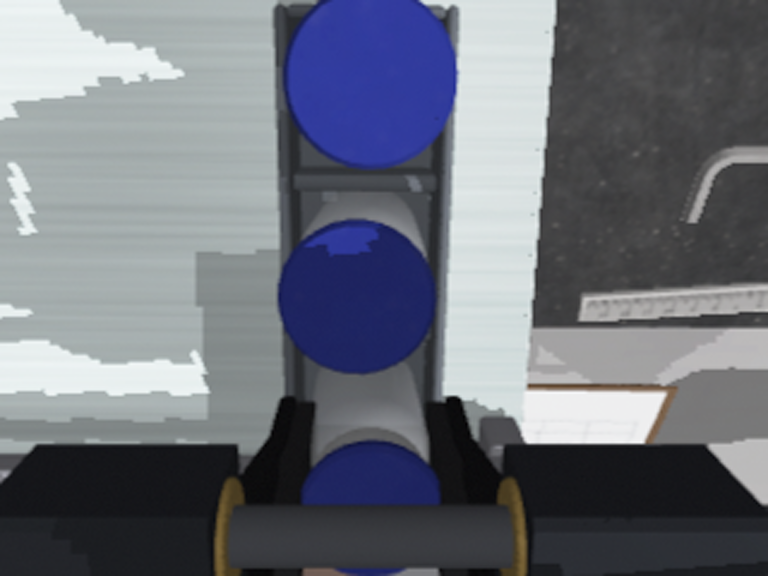

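Call:
move_arm:
  commands:
    - [[0,0,0,0.15,0,0,0],[0,0,0,0.1,0,0,0],[0,0,0,0,0,0,0]]

```text
time: 26.52
ee_pos: [0.5097, 0.3571, 0.3028]
tcp_rot: [-0.2, 65.5, -3.0]
wrist_force: [-17.8, 1.0, 2.7]
opening: 0.323
```

```bash
python3 - <<'E'
from h import *
s=robot.read_state();print(s['wrist_force']@F,s['opening'],(F.T@(s['ee_pos']-B)*1000).round(1))
E
```

```text
[-15.00525563   0.11984448  10.00343371] 0.32332845922599107 [ 48.1  54.3 228.9]
```

Call:
move_arm:
  commands:
    - [[0,0,0,-0.3,0,0,0],[0,0,0,-0.3,0,0,0],[0,-1.5,0,0,0,0,0],[0,-2.2,0,0,0,0,0],[0,-2.2,0,0,0,0,0],[0,0,0,0,0,0,0],[0,0,0,0,0,0,0]]

```text
time: 27.4
ee_pos: [0.4824, 0.3584, 0.3566]
tcp_rot: [0.2, 65.0, -2.6]
wrist_force: [0.4, 0.4, -0.1]
opening: 0.321
```

```bash
python3 - <<'E'
from h import *
s=robot.read_state();print(s['wrist_force']@F,s['opening'],(F.T@(s['ee_pos']-B)*1000).round(1),(Rt(s).T@toolR(F)).round(4)[2])
import pickle;pickle.dump(s,open('w28.pkl','wb'))
I=robot.read_camera('wrist');cv2.imwrite('pics/w28.png',cv2.resize(I[150:300,180:330],None,fx=4,fy=4,interpolation=cv2.INTER_CUBIC))
cv2.imwrite('pics/w28f.png',I)
E
```

```text
[ 0.28881067  0.39923316 -0.20357736] 0.32061987360356037 [ 46.   54.2 289.2] [-3.e-04 -1.e-04  1.e+00]
```

View pics/w28.png

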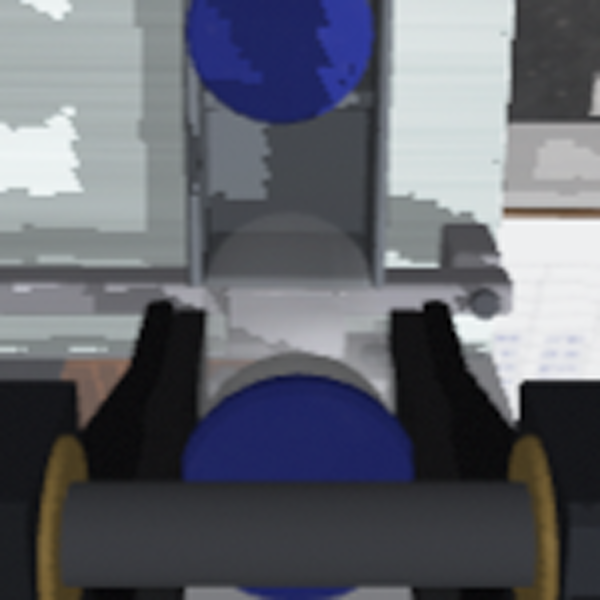

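View pics/w28f.png

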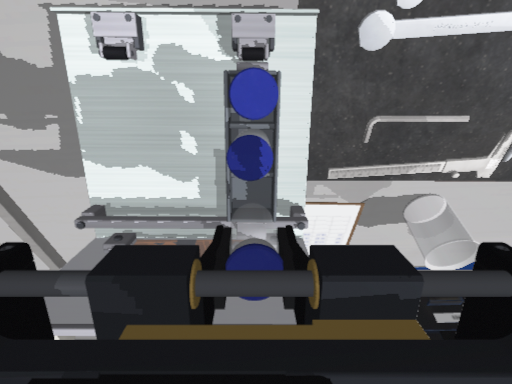

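```bash
python3 - <<'E'
from h import *
import pickle
px=lambda x,y:(180+x/4,150+y/4)
for f,b,c in (('w24',217,371),('w28',213,375)):
    s=pickle.load(open(f+'.pkl','rb'));M=model('wrist',s);x=(F.T@(s['ee_pos']-B)*1000)
    h=(8+x[2]-225.9)/1000
    print(f,'base lo rel TCP',bed(M,px(287,b),h)[0]-x[0],'cap lo rel',bed(M,px(298,c),h+.075)[0]-x[0],h)
s=pickle.load(open('w28.pkl','rb'));M=model('wrist',s)
print('w6 base',25.4-39.5,'cap',21-39.5)
q=lambda x,y:(x,y)
print('carrier front rim',bed(M,(253,71),.036),'part',bed(M,(253,124.5),.03), 'mid cap',bed(M,(249.5,157),.083))
E
```

```text
w24 base lo rel TCP -10.940838420945518 cap lo rel -19.340838420945516 0.07140779104489693
w28 base lo rel TCP -11.627755851765649 cap lo rel -18.827755851765648 0.07133529928436261
w6 base -14.100000000000001 cap -18.5
carrier front rim [-57.6  53.9  36. ] part [-18.1  53.8  30. ] mid cap [-1.9 51.6 83. ]
```

```bash
cat >> h.py <<'E'
def base(x,y,h,th,zo=3.2,xo=217.5):
    R=toolR(frame(PSI,25+th));return tgt(x,y,h)-R@(np.array([xo,0,zo])/1000),R
E
python3 - <<'E'
from h import *
s=robot.read_state()
pA,R=base(42,54,71,-4);plan(pA,R,s=s)
pB,_=base(42,54,10.5,-4);print('A->B',(R.T@(pB-pA)*100).round(2))
pC,_=base(38,54,9,-4);print('B->C',(R.T@(pC-pB)*100).round(2))
E
```

```text
rows 1 shift [ 0.03 -0.01  0.83] turn [ 0.    3.96 -0.04] | total turn [ 0.  4. -0.] shift [ 0.03 -0.01  0.83]
A->B [ 6.04 -0.    0.42]
B->C [ 0.18  0.   -0.39]
```

Call:
move_arm:
  commands:
    - [[0,0,0,0.4,0,2,0],[0,0,0,0.42,0,2,0],[0,1.5,0,0.1,0,0,0],[0,2,0,0.14,0,0,0],[0,1.5,0,0.1,0,0,0],[0,0.7,0,0.05,0,0,0],[0,0,0,0,0,0,0],[0,0,0,0,0,0,0]]

```text
time: 28.45
ee_pos: [0.5137, 0.3569, 0.3073]
tcp_rot: [0.1, 69.1, -2.7]
wrist_force: [-0.5, 0.1, -0.2]
opening: 0.322
```

```bash
python3 - <<'E'
from h import *
s=robot.read_state();print(s['wrist_force']@F,s['opening'])
C=s['ee_pos']+Rt(s)@[.2175,0,.0032];print('base now',(F.T@(C-B)*1000).round(1))
pC,R=base(38,54,8.7,-4);plan(pC,R,s=s)
I=robot.read_camera('wrist');cv2.imwrite('pics/w29.png',cv2.resize(I[60:300,100:420],None,fx=2.4,fy=2.4,interpolation=cv2.INTER_CUBIC))
I=robot.read_camera('side');cv2.imwrite('pics/s29.png',cv2.resize(I[130:250,140:260],None,fx=5,fy=5,interpolation=cv2.INTER_CUBIC))
E
```

```text
[-0.49628592  0.11877953  0.04552171] 0.32233105648463345
base now [41.3 54.4 14.2]
rows 1 shift [ 0.57 -0.03 -0.32] turn [ 0.01 -0.07 -0.04] | total turn [ 0.  -0.1 -0. ] shift [ 0.57 -0.03 -0.32]
```

View pics/w29.png

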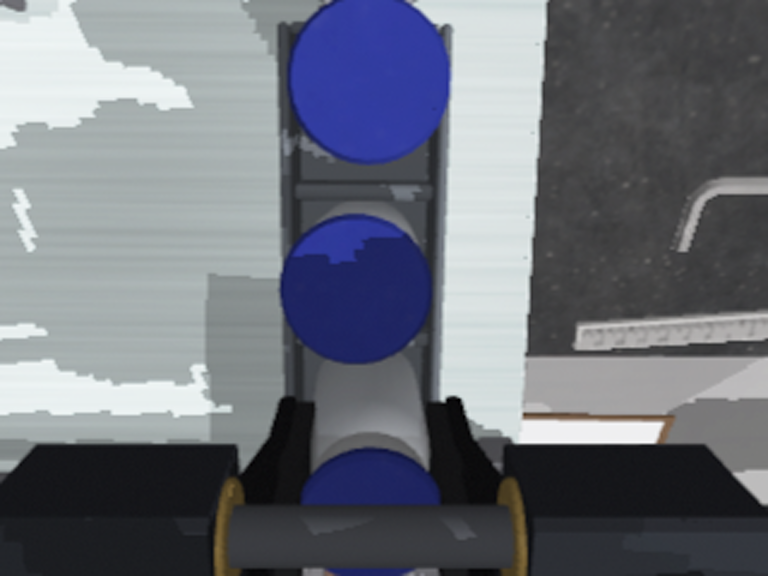

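View pics/s29.png

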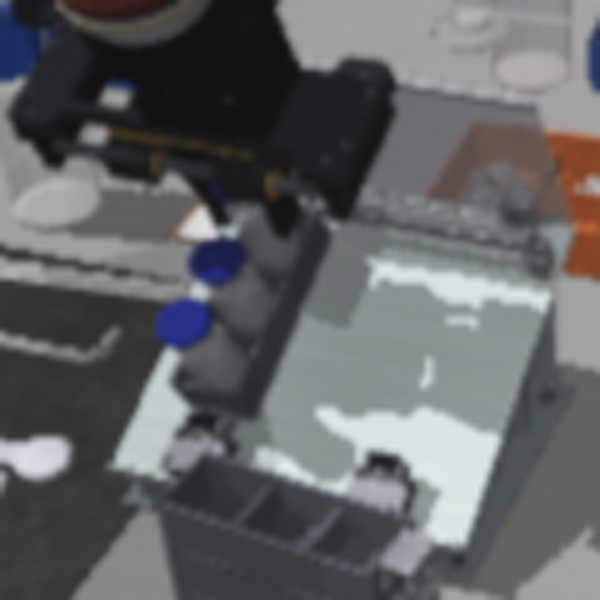

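Call:
move_arm:
  commands:
    - [[0,0.2,-0.03,-0.1,0,0,0],[0,0.2,0,-0.2,0,0,0],[0,0,0,-0.1,0,0,0],[0,0,0,0,0,0,0]]

```text
time: 29.05
ee_pos: [0.5123, 0.3569, 0.3038]
tcp_rot: [0.4, 68.9, -2.4]
wrist_force: [4.2, -0.5, 2.6]
opening: 0.327
```

```bash
python3 - <<'E'
from h import *
s=robot.read_state();print(s['wrist_force']@F,s['opening'])
C=s['ee_pos']+Rt(s)@[.2175,0,.0032];print('base now',(F.T@(C-B)*1000).round(1))
E
```

```text
[ 4.88804851 -0.32420871  0.60473883] 0.3265394965667707
base now [39.4 54.7 11.5]
```

Call:
move_arm:
  commands:
    - [[0,0.1,0,-0.15,0,0,0],[0,0.1,0,-0.1,0,0,0],[0,0.05,0,0,0,0,0],[0,0,0,0,0,0,0]]

```text
time: 29.55
ee_pos: [0.5119, 0.3572, 0.3024]
tcp_rot: [0.6, 68.7, -2.2]
wrist_force: [5.5, -2.1, 6.9]
opening: 0.323
```

```bash
python3 - <<'E'
from h import *
s=robot.read_state();print(s['wrist_force']@F,s['opening']);M=model('wrist',s)
C=s['ee_pos']+Rt(s)@[.2175,0,.0032];print('base now',(F.T@(C-B)*1000).round(1))
I=robot.read_camera('wrist');cv2.imwrite('pics/w30.png',cv2.resize(I[60:300,100:420],None,fx=2.4,fy=2.4,interpolation=cv2.INTER_CUBIC))
import pickle;pickle.dump(s,open('w30.pkl','wb'))
E
```

```text
[ 8.00440814 -1.82579899  3.82569223] 0.3227181625910446
base now [39.2 55.2 10.4]
```

View pics/w30.png

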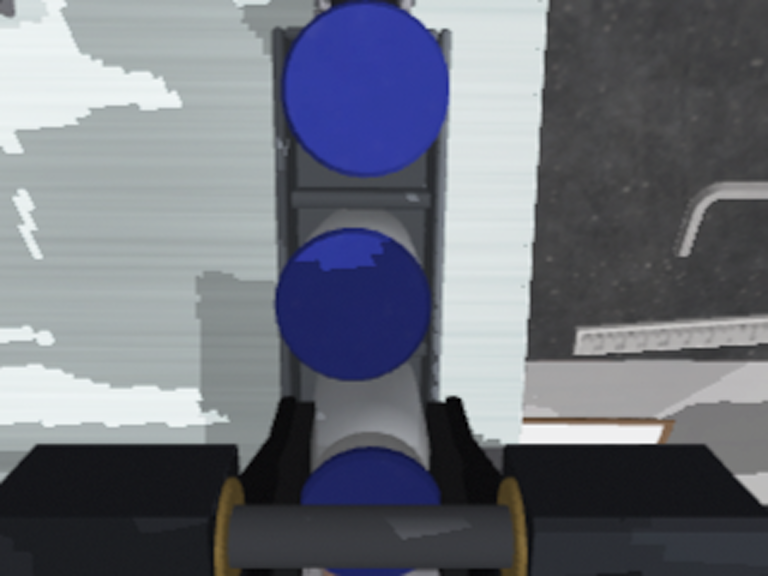

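```bash
python3 - <<'E'
from h import *
import pickle
s=pickle.load(open('w30.pkl','rb'));M=model('wrist',s)
c=lambda x,y:(100+x/2.4,60+y/2.4)
print('mid cap',bed(M,c(354,304),.083),'part',bed(M,c(362,197),.030),'front rim',bed(M,c(277,32),.036))
E
```

```text
mid cap [-5.1 52.  83. ] part [-21.3  53.2  30. ] front rim [-60.6  33.1  36. ]
```

Call:
move_arm:
  commands:
    - [[0,0,0,-0.1,0,0,0],[0,0,0,-0.05,0,0,0],[0.6,0,0,0,0,0,0],[0.6,0,0,0,0,0,0],[0.6,0,0,0,0,0,0],[0.6,0,0,0,0,0,0],[0.6,0,0,0,0,0,0]]

```text
time: 30.48
ee_pos: [0.5086, 0.357, 0.2986]
tcp_rot: [0.1, 69.0, -2.6]
wrist_force: [0.3, -0.2, 0.1]
opening: 0.595
```

```bash
python3 - <<'E'
from h import *
s=robot.read_state();print(s['wrist_force']@F,s['opening']);M=model('wrist',s)
I=robot.read_camera('wrist');cv2.imwrite('pics/w31.png',cv2.resize(I[60:300,100:420],None,fx=2.4,fy=2.4,interpolation=cv2.INTER_CUBIC))
E
```

```text
[ 0.35337649 -0.18766214 -0.07182983] 0.5952281291727776
```

View pics/w31.png

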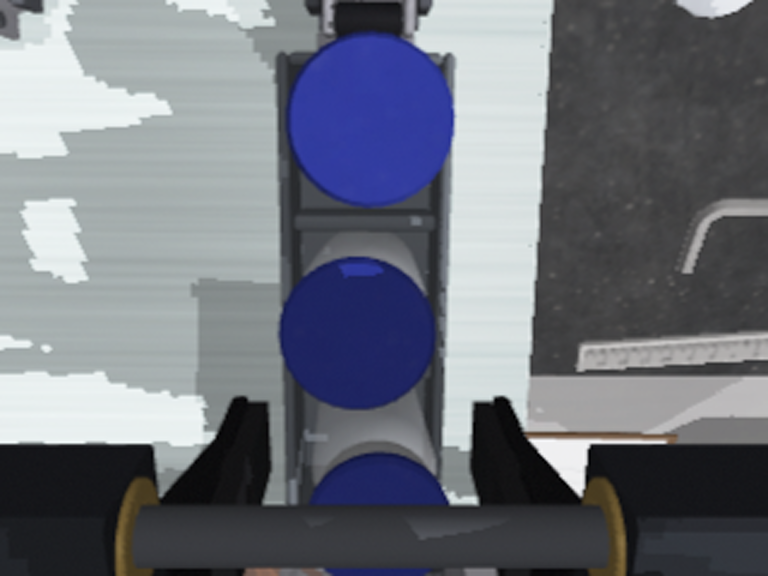

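Call:
move_arm:
  commands:
    - [[0.6,-2,0,-0.14,0,0,0],[0.6,-3,0,-0.2,0,0,0],[0.6,-4,0,-0.28,0,0,0],[0.6,-3,-1,0.5,0,-4,0],[0.6,0,0,0,0,0,0],[0.6,0,0,0,0,0,0]]

```text
time: 31.28
ee_pos: [0.4638, 0.3489, 0.4106]
tcp_rot: [0.2, 65.1, -2.6]
wrist_force: [-0.6, 0.2, 0.2]
opening: 0.603
```

```bash
python3 - <<'E'
from h import *
s=robot.read_state();M=model('wrist',s);print((F.T@(s['ee_pos']-B)*1000).round(1),s['tcp_rot'])
import pickle;pickle.dump(s,open('w32.pkl','wb'))
I=robot.read_camera('wrist');cv2.imwrite('pics/w32.png',cv2.resize(I[40:240,180:350],None,fx=3,fy=3,interpolation=cv2.INTER_CUBIC))
h=cv2.cvtColor(I,cv2.COLOR_BGR2HSV);m=cv2.inRange(h,(112,120,60),(130,255,255))
n,l,st,c=cv2.connectedComponentsWithStats(m)
for i in range(1,n):
    if st[i,4]>100: print(c[i],st[i],bed(M,(st[i,0]+st[i,2]/2-.5,st[i,1]+st[i,3]/2-.5),.083))
I=robot.read_camera('side');cv2.imwrite('pics/s32.png',cv2.resize(I[160:280,120:270],None,fx=5,fy=5,interpolation=cv2.INTER_CUBIC))
E
```

```text
[ 52.4  43.9 345.8] [ 0.20012652 65.06337517 -2.59069776]
[266.53510896  81.28490718] [ 248   61   38   42 1239] [-44.7  54.1  83. ]
[262.97680891 132.7309833 ] [ 245  115   37   37 1078] [-4.9 51.7 83. ]
[267.37       179.81666667] [251 163  34  34 900] [35. 56. 83.]
```

View pics/w32.png

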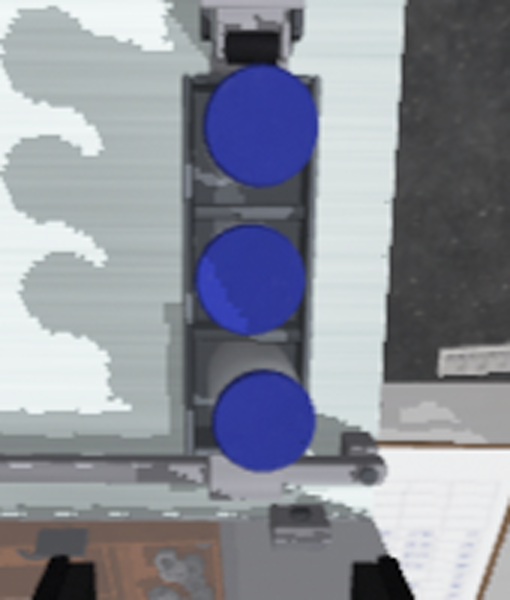

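View pics/s32.png

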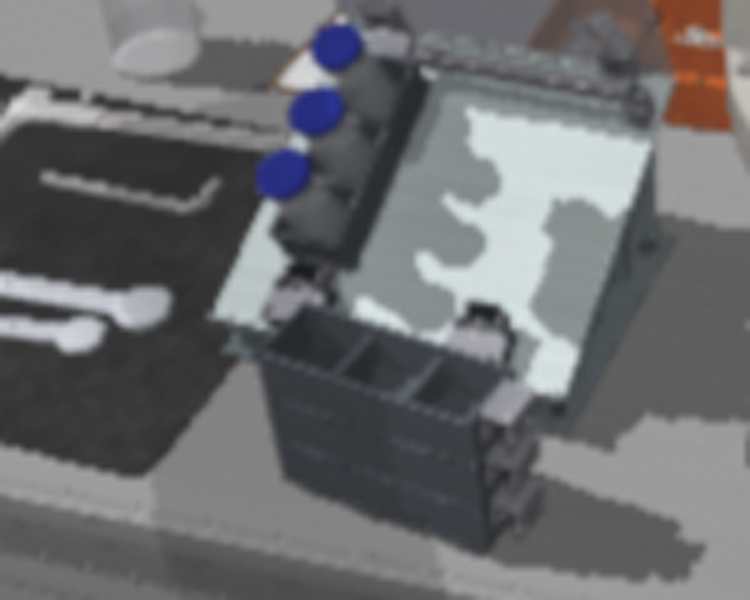

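```bash
python3 - <<'E'
from workcell import robot
print(robot.job_done(),robot.read_state()['time'])
E
```

```text
the job is handed in; nothing more can be done
the job is handed in; nothing more can be done
```

The vial is in the rear cell of the pair carrier, and the emptied carrier is nested on the stack, hook end over hook end. I handed the job in at about 31.4 s, with the gripper open and clear of everything.

**Order:** My first vial placement left it leaning against the middle vial, which I only noticed after stacking the carrier. I regripped it and set it upright against its partition, so that last correction came after the stacking.

**Forces:** While straightening the vial I pushed the full carrier about 2 mm up the slope within its hook play, then pushed it back down. The largest force I read was about 18 N.

**Last checks:**
- **Vials:** the three caps are evenly spaced at 39.8 and 39.9 mm against a nominal 40.5 mm, so all three lean alike. I did not measure the height of the moved vial's base. It pressed on the floor and partition before I released it.
- **Full carrier:** it is back within about 1 mm of where it started, with the hook over the rail and the roller over the toe.
- **Stack:** the rim is where a fully nested carrier should be, to within about 2 mm. The tool height at contact matched the 31 mm step, and the three hooks and toe bars line up. The stack stayed in place.
- **Bystanders:** the loose vial looked undisturbed in the top view. I did not check the guide bush separately, but the arm never went near it.

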